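# Stop the fan, put the rinsed dye pots upside down on the drying pegs and restart the fan

## Robot

A 6-joint arm with a two-finger parallel gripper is mounted at the origin on the work surface. World frame = base frame: x ahead of the robot, y to its left, z up, the work surface at z = 0. Lengths are in m, angles in rad, forces in N, time in s.
With the tool pointing down it reaches from about 0.35 to 0.85 m from the base axis. Payload 8.1 kg.
Tool frame: the origin (TCP) lies at the very end of the fingers, on their centre line; the grasp point (between the pads) lies 19 mm behind it (arm.tcp_to_grasp is the distance from the TCP to the grasp point, in m); z points along the fingers, x is the direction in which the jaws open and shut, and the axes are right-handed (so a half turn about z gives the same grasp; the last joint's range is limited). The gripper opens to 93 mm and grips with 3 to 60 N. Pads are 15 mm wide; open, the fingers measure 128 mm over their backs; the gripper's body (75 mm by 188 mm) begins 65 mm behind the grasp point.
Start: joints at [-1.407, 0.13, 1.488, -0, 1.523, -0.085], TCP at [0.148, -0.582, 0.219] pointing down, gripper open.
Joint ranges: [-2.96, 2.96], [-0.89, 2.26], [0.02, 2.5], [-1.34, 4.48], [0, 2.73], [-2.66, 2.66]. Speed limits (rad/s): [2.39, 2.39, 2.79, 3.14, 3.14, 3.14].

## Interface

Orientations are given as a unit quaternion [w, x, y, z].
In Python, from station import observe, eyes, sign_off, arm gives the robot as it stands. The module is installed in compiled form; this text tells all that it offers.
- The arm moves only by the shell command python3 -m jog 'ROWS' [FORCE]. ROWS is JSON, a list of rows, each a list of 7 numbers: the turn, a rotation vector about the tool's x, y, z in degrees, then the shift along the tool's x, y, z in mm, then the closure in counts, from 0 (fully open) to 255 (shut). A call has 1 to 20 rows; each row shifts and turns the commanded pose from where the row before left it, along the tool's axes as they then stand; what a row does not reach is not made up. A row lasts 1/8 s, in which the tool goes at most 62.5 mm and 10.7 degrees, less where a joint would pass 70% of its speed; a pose out of reach is approached as far as the arm can. A call is refused whole if a number of a shift passes 62.5 or a number of a turn 10.7, either way. A call with a gripper value outside its range is refused whole. The fingers move at their own pace and stop on an object; FORCE is the grip in N (left out, the last holds). Time passes only in rows, so rows that do not move let the fingers close. It gives the time, the measured TCP pose, the force and the opening at its end, in the units of the state.
- observe(): the state, without advancing time (a new reading comes with each control period).
- eyes.capture(name): name is "scene" or "top" or "wrist"; returns the picture (400x640x3 uint8, blue, green, red); there is no depth.
- eyes.camera_info(name): a dict with "camera_matrix" (3x3 intrinsics, pixels), "extrinsics" (4x4, takes a point from camera to world coordinates); the wrist camera has in their place "mount" (4x4, takes a point from camera to tool coordinates, whose origin is the TCP and whose axes are the tool frame's). Camera axes: x right, y down, z forward; pixel columns grow to the right and rows downward; lengths in m; the calibration is good to about 2 mm. The wrist camera is an equidistant fisheye: a pixel r from the principal point sees the ray r / f radians off the axis. A picture is of the moment at which its call begins: read the wrist's pose just before it. camera_info takes no time and is no camera call.
- sign_off(): hands the job in, once; it reports no verdict.
The state is a dict: "time": time; "joint_positions": joint angles; "qvel": joint speeds; "joint_torque": joint torques, N m; "ee_pos": TCP position; "ee_rot": TCP orientation; "contact_force": force on the tool from outside, world axes, zero at the start; "torque": the same for the moment, N m; "width": finger opening in m.
Only numpy, scipy, OpenCV 4.12 (cv2) and the standard library are available. Lean on these libraries where they do the work, as an engineer would, in place of code of your own. Each camera call takes 0.05 s, during which the arm holds its last target.

## Task

Throw the lever on the drying rack all the way over to off, to stop the fan while you load. Lift each rinsed dye pot out of the tub, turn it upside down and push it fully down over a drying peg of its own, until its rim sits flat on the rack; any peg will do. When every pot is on a peg, throw the lever all the way back to on. Leave the bobbin, the glue bottle and the wax tin where they are.

Things in the scene. Friction and masses are not known exactly. Their poses are not given: they have to be found in the camera images.
- pot_a: rinsed square plastic dye pot, off-white, 54 x 54 mm outside, 88 mm long, walls 4 mm, bottom 5 mm, inside 46 x 46 mm, about 80 g, open at one end (two thin grey lines run round it near the mouth), starts lying on its side in the tub with its mouth facing roughly to the tub's +y; origin at the centre of the closed bottom's outer face, x axis along the pot from bottom to mouth, y and z across the flat sides. None if this pot is absent today
- mouth_a (a point): centre of the open mouth of pot_a, 88 mm along the pot's x from its origin. None if absent
- pot_b: rinsed square plastic dye pot, off-white, 54 x 54 mm outside, 88 mm long, walls 4 mm, bottom 5 mm, inside 46 x 46 mm, about 80 g, open at one end (two thin grey lines run round it near the mouth), starts lying on its side in the tub with its mouth facing roughly to the tub's +y; origin at the centre of the closed bottom's outer face, x axis along the pot from bottom to mouth, y and z across the flat sides. None if this pot is absent today
- mouth_b (a point): centre of the open mouth of pot_b, 88 mm along the pot's x from its origin. None if absent
- pot_c: rinsed square plastic dye pot, off-white, 54 x 54 mm outside, 88 mm long, walls 4 mm, bottom 5 mm, inside 46 x 46 mm, about 80 g, open at one end (two thin grey lines run round it near the mouth), starts lying on its side in the tub with its mouth facing roughly to the tub's +y; origin at the centre of the closed bottom's outer face, x axis along the pot from bottom to mouth, y and z across the flat sides. None if this pot is absent today
- mouth_c (a point): centre of the open mouth of pot_c, 88 mm along the pot's x from its origin. None if absent
- pot_d: rinsed square plastic dye pot, off-white, 54 x 54 mm outside, 88 mm long, walls 4 mm, bottom 5 mm, inside 46 x 46 mm, about 80 g, open at one end (two thin grey lines run round it near the mouth), starts lying on its side in the tub with its mouth facing roughly to the tub's +y; origin at the centre of the closed bottom's outer face, x axis along the pot from bottom to mouth, y and z across the flat sides. None if this pot is absent today
- mouth_d (a point): centre of the open mouth of pot_d, 88 mm along the pot's x from its origin. None if absent
- rack: drying base, fixed: a grey housing 250 (x) x 325 (y) x 40 mm high with four upright round black pegs on its flat top, in a 120 mm square; a lever switch stands on its +y end. Origin on the table under the middle of the peg square; the housing reaches from y = -120 to +205 mm; z up
- peg1 (a point): foot of drying peg 1, on the rack's top face 40 mm above the table, on the peg's axis, at (-60, -60) mm in the rack's frame. The peg is 26 mm in diameter and 65 mm tall, its top 10 mm tapered. A fully seated upside-down pot rests with its rim on the rack's top face
- peg2 (a point): foot of drying peg 2, on the rack's top face 40 mm above the table, on the peg's axis, at (-60, 60) mm in the rack's frame. The peg is 26 mm in diameter and 65 mm tall, its top 10 mm tapered. A fully seated upside-down pot rests with its rim on the rack's top face
- peg3 (a point): foot of drying peg 3, on the rack's top face 40 mm above the table, on the peg's axis, at (60, -60) mm in the rack's frame. The peg is 26 mm in diameter and 65 mm tall, its top 10 mm tapered. A fully seated upside-down pot rests with its rim on the rack's top face
- peg4 (a point): foot of drying peg 4, on the rack's top face 40 mm above the table, on the peg's axis, at (60, 60) mm in the rack's frame. The peg is 26 mm in diameter and 65 mm tall, its top 10 mm tapered. A fully seated upside-down pot rests with its rim on the rack's top face
- tub: shallow steel rinse tub, fixed: flat floor 270 (x) x 280 (y) mm, 5 mm thick, with sides flared outward at 45 degrees up to a rim 32 mm above the table, about 330 x 340 mm over the rim; origin on the table under its middle, z up
- fan_lever (a joint): angle of the drying-fan lever (rad): 0 = fully off, leaning to the rack's -x; 1.0 = fully on, leaning to the rack's +x, where it starts or nearly so. Light friction, stays where it is left. It is hinged 62 mm above the table on a line along the rack's y, at (-50, 168) mm in the rack's frame
- fan_lever_tip (a point): centre of the black ball (26 mm diameter) on the lever's end, 60 mm from its hinge; the lever's bar is 10 mm thick
- spool: wooden bobbin 60 mm across, 80 mm tall, standing beyond the work, to be left alone; origin at the centre of its underside
- glue: closed white glue bottle 56 mm across, 150 mm tall, standing beyond the work, to be left alone; origin at the centre of its underside
- tin: closed round wax tin 64 mm across, 50 mm tall, standing beyond the work, to be left alone; origin at the centre of its underside
Things that resemble listed ones, but are neither listed nor needed, are in the scene too. Leave any red look-alike of the pot_a alone. Leave any yellow look-alike of the pot_d alone.

How it is judged:
By the outcome, as a careful person would: the job done as asked, in the order asked, and still so for the second after the job is handed in, with the robot touching nothing.
Of pot_a, pot_b, pot_c, pot_d only 3 to 4 are there at a start; the rules pass over those that are not, and their reading is None.
At some moment in a run one of pot_a, pot_b, pot_c, pot_d may be knocked a few centimetres aside while the robot is not near it.
It also fails if it takes over 210 s, if anything falls off the work surface, if the arm or the gripper's body presses on something with over 40 N, if the wrist force passes 120 N, or if a joint passes its speed limit or range.

## Working session

There is one attempt and no reset: what is moved stays moved. The work goes in short steps, Python scripts to look and compute and a shell command to move; the robot and the scene stay as the last step left them, time stands still between calls to the robot, and variables do not carry over. Pictures are saved under pics/ and viewed, and the job is handed in when it is done.

```bash
ls; mkdir -p pics; python3 - <<'E'
from station import observe, eyes, arm
import cv2, numpy as np
np.set_printoptions(precision=4,suppress=True)
print(observe()); print([a for a in dir(arm) if a[0]!='_'])
for n in ["scene","top","wrist"]:
    im=eyes.capture(n); cv2.imwrite(f"pics/{n}0.png",im)
    print(n,eyes.camera_info(n))
E
```

```text
pics
{'time': 0.0, 'joint_positions': array([-1.4074,  0.1311,  1.4893, -0.    ,  1.523 , -0.0854]), 'qvel': array([ 0.0008, -0.001 , -0.0003, -0.0002,  0.001 , -0.0015]), 'joint_torque': array([  0.0012, -55.9841, -49.1757,   0.0771,   0.0357,  -0.0001]), 'ee_pos': array([ 0.1477, -0.5809,  0.2176]), 'ee_rot': array([-0.0006,  0.7894, -0.6139, -0.0007]), 'contact_force': array([ 0.5809, -0.6007,  0.606 ]), 'torque': array([ 0.025 , -0.009 ,  0.0573]), 'width': 0.09336762134322935}
['Unreachable', 'tcp_to_grasp']
scene {'camera_matrix': array([[394.8391,   0.    , 320.24  ],
       [  0.    , 394.8391, 201.5391],
       [  0.    ,   0.    ,   1.    ]]), 'extrinsics': array([[-0.57  ,  0.5799, -0.5821,  1.2223],
       [ 0.8215,  0.4118, -0.3944,  0.4269],
       [ 0.011 , -0.703 , -0.7111,  0.9508],
       [ 0.    ,  0.    ,  0.    ,  1.    ]])}
top {'camera_matrix': array([[364.2484,   0.    , 320.7401],
       [  0.    , 364.2484, 198.2208],
       [  0.    ,   0.    ,   1.    ]]), 'extrinsics': array([[ 0.0157, -0.9883,  0.1517,  0.3588],
       [-0.9999, -0.0158,  0.0004, -0.065 ],
       [ 0.002 , -0.1517, -0.9884,  1.1601],
       [ 0.    ,  0.    ,  0.    ,  1.    ]])}
wrist {'camera_matrix': array([[309.7069,   0.    , 325.1266],
       [  0.    , 309.7069, 198.0101],
       [  0.    ,   0.    ,   1.    ]]), 'mount': array([[ 1.    ,  0.0008,  0.0016, -0.0002],
       [-0.0012,  0.9657,  0.2597, -0.0716],
       [-0.0013, -0.2597,  0.9657, -0.1648],
       [ 0.    ,  0.    ,  0.    ,  1.    ]])}
```

View pics/top0.png

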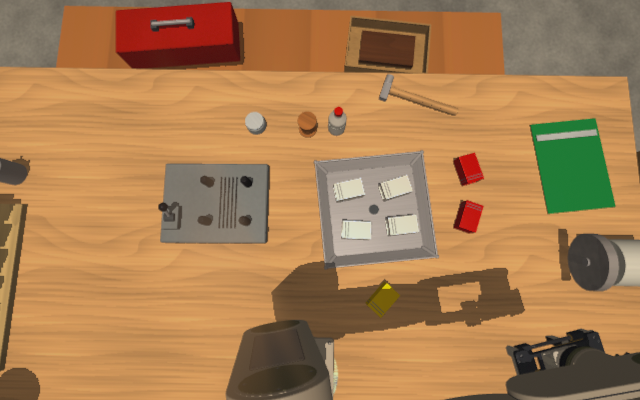

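View pics/scene0.png

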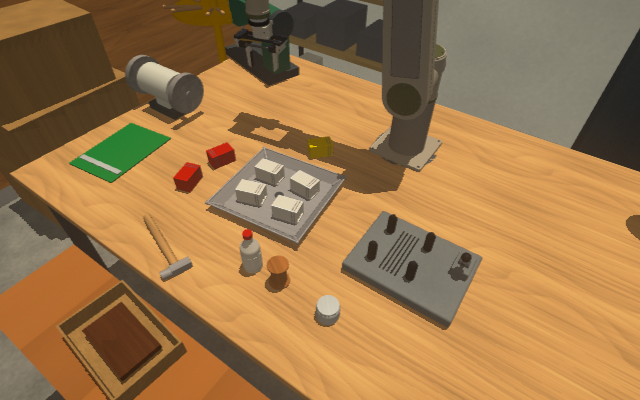

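View pics/wrist0.png

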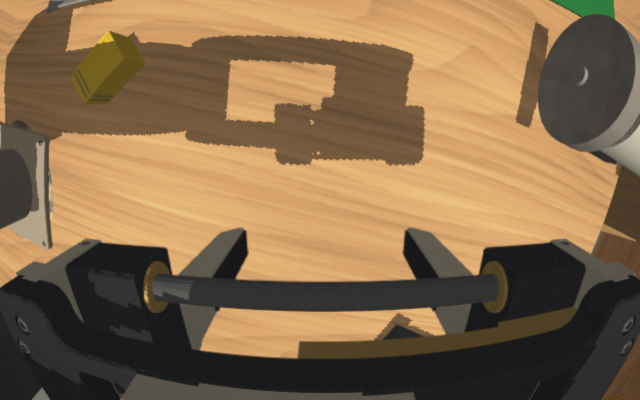

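```bash
cat > h.py <<'E'
from station import observe, eyes, arm
import cv2, numpy as np
from scipy.spatial.transform import Rotation as R
np.set_printoptions(precision=4,suppress=True)
def pose():
    s=observe(); q=s['ee_rot']; return np.array(s['ee_pos']), R.from_quat([q[1],q[2],q[3],q[0]]).as_matrix()
def ray(name,u,v,T=None):
    i=eyes.camera_info(name);K=i['camera_matrix']
    if name=='wrist':
        p,Rm=pose() if T is None else T
        d=np.array([(u-K[0,2])/K[0,0],(v-K[1,2])/K[1,1]]);r=np.hypot(*d)
        dc=np.array([*(d/r*np.sin(r)),np.cos(r)]) if r>1e-9 else np.array([0,0,1.])
        M=i['mount'];W=np.eye(4);W[:3,:3]=Rm;W[:3,3]=p;E=W@M
    else:
        dc=np.linalg.inv(K)@[u,v,1];E=i['extrinsics']
    d=E[:3,:3]@dc
    return E[:3,3],d/np.linalg.norm(d)
def onz(name,u,v,z,T=None):
    o,d=ray(name,u,v,T);return o+d*(z-o[2])/d[2]
def proj(name,P,T=None):
    i=eyes.camera_info(name);K=i['camera_matrix']
    if name=='wrist':
        p,Rm=pose() if T is None else T
        M=i['mount'];W=np.eye(4);W[:3,:3]=Rm;W[:3,3]=p;E=W@M
        c=np.linalg.inv(E)@[*P,1];c=c[:3];t=np.arctan2(np.hypot(c[0],c[1]),c[2]);h=np.hypot(c[0],c[1])
        return np.array([K[0,2]+K[0,0]*t*c[0]/h,K[1,2]+K[1,1]*t*c[1]/h])
    c=np.linalg.inv(i['extrinsics'])@[*P,1];q=K@c[:3];return q[:2]/q[2]
def tri(n1,p1,n2,p2):
    o1,d1=ray(n1,*p1);o2,d2=ray(n2,*p2)
    A=np.stack([d1,-d2],1);t=np.linalg.lstsq(A,o2-o1,rcond=None)[0]
    a=o1+d1*t[0];b=o2+d2*t[1];return (a+b)/2,np.linalg.norm(a-b)
def crop(im,x0,y0,x1,y1,k,name):
    cv2.imwrite(f"pics/{name}.png",cv2.resize(im[y0:y1,x0:x1],None,fx=k,fy=k,interpolation=cv2.INTER_CUBIC))
E
python3 - <<'E'
import sys;sys.path.insert(0,'.')
from h import *
im=cv2.imread('pics/top0.png');crop(im,305,140,445,275,5,'t_tub');crop(im,150,150,280,255,6,'t_rack')
im=cv2.imread('pics/scene0.png');crop(im,200,140,350,250,5,'s_tub');crop(im,335,200,490,330,5,'s_rack')
E
```

```text
(no output)
```

View pics/t_tub.png

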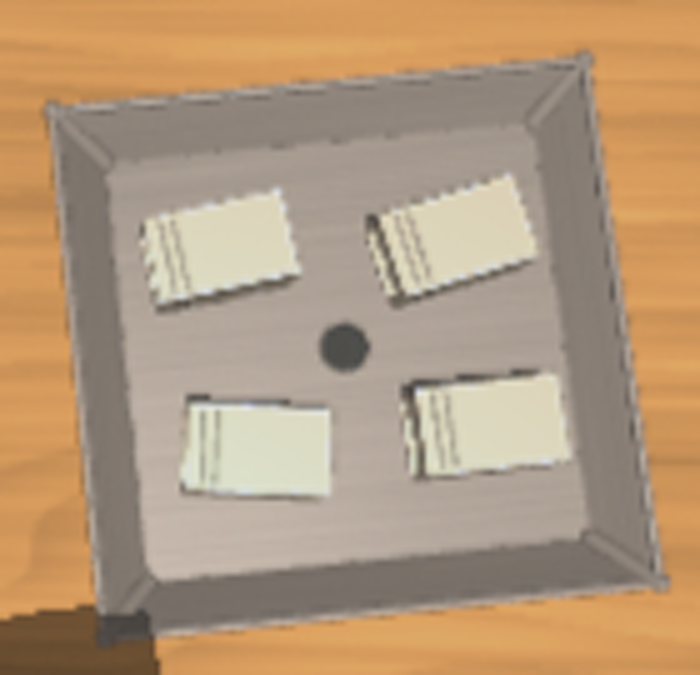

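View pics/t_rack.png

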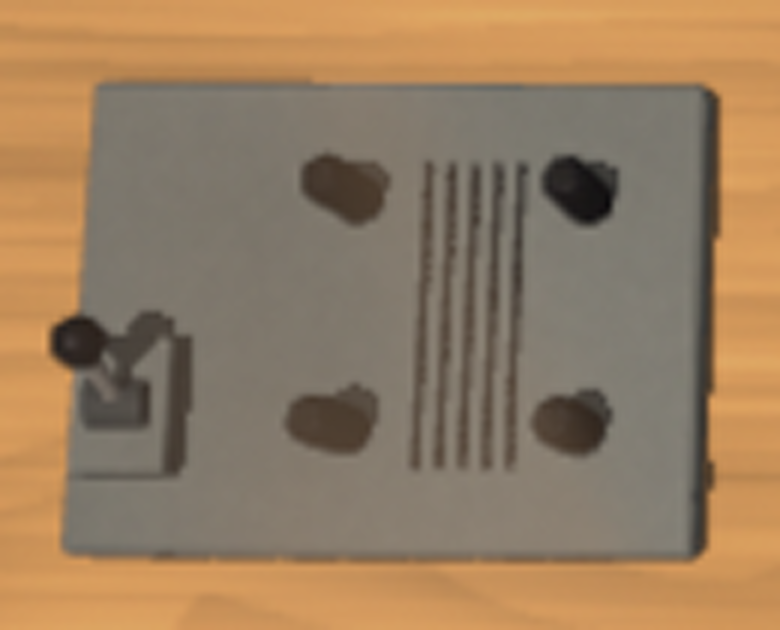

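View pics/s_tub.png

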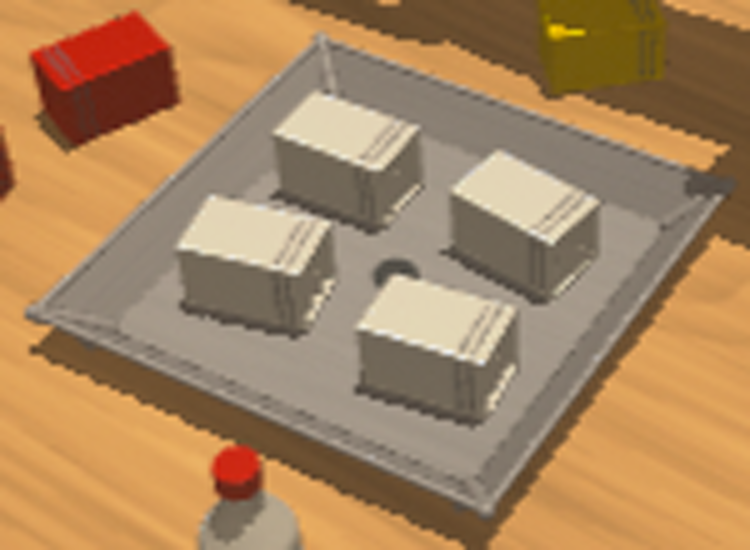

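View pics/s_rack.png

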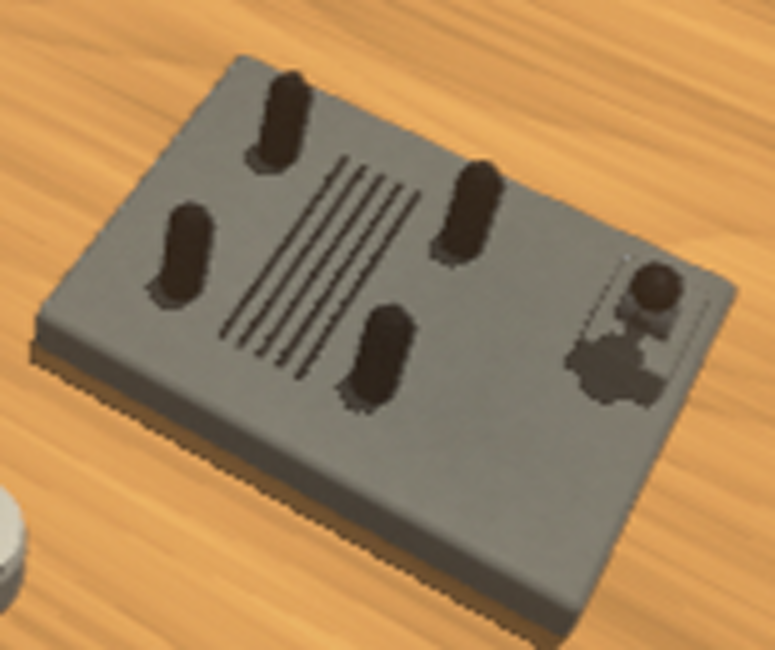

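```bash
cat > m.py <<'E'
from h import *
def rackpose(im):
    c=np.array([[97,85],[712,90],[693,556],[65,553]])/6+[150,150]-.4
    return np.array([onz('top',*p,.04) for p in c])
def pots(im,name='top',zt=.059,roi=None):
    hsv=cv2.cvtColor(im,cv2.COLOR_BGR2HSV)
    m=((hsv[...,2]>190)&(hsv[...,1]<70)).astype(np.uint8)
    if roi: 
        k=np.zeros_like(m);x0,y0,x1,y1=roi;k[y0:y1,x0:x1]=1;m*=k
    m=cv2.morphologyEx(m,cv2.MORPH_CLOSE,np.ones((3,3)))
    cs,_=cv2.findContours(m,cv2.RETR_EXTERNAL,cv2.CHAIN_APPROX_NONE)
    out=[]
    for c in cs:
        if cv2.contourArea(c)<150: continue
        P=np.array([onz(name,*p[0],zt)[:2] for p in c],np.float32)
        r=cv2.minAreaRect(P*1000)
        out.append((c.reshape(-1,2).mean(0),np.array(r[0]),r[1],r[2]))
    return out
E
python3 - <<'E'
from m import *
im=cv2.imread('pics/top0.png')
C=rackpose(im);print(C)
for i in range(4):
    d=C[(i+1)%4]-C[i];print(np.linalg.norm(d),np.degrees(np.arctan2(d[1],d[0])))
for p in pots(im,roi=(305,140,445,275)):print(p)
hsv=cv2.cvtColor(im,cv2.COLOR_BGR2HSV)
print(hsv[187,350],hsv[200,340])
E
```

```text
[[0.6328 0.4259 0.04  ]
 [0.6353 0.1027 0.04  ]
 [0.3919 0.1032 0.04  ]
 [0.3884 0.4226 0.04  ]]
0.3232653414541662 -89.54894078036101
0.24341077731329167 179.87636469290132
0.3194164242828354 90.632324004921
0.24441312036439608 0.7813780145933502
(array([353.961 , 238.0649]), array([ 411.608 , -161.2054]), (98.61500549316406, 113.56185150146484), 4.123055458068848)
(array([401.871 , 224.8387]), array([ 450.2961, -310.2397]), (51.99039077758789, 96.14522552490234), 7.251959323883057)
(array([348.6353, 188.8941]), array([ 558.3991, -148.3579]), (52.978309631347656, 90.31640625), 13.121832847595215)
(array([395.1724, 187.046 ]), array([ 566.0133, -291.5765]), (52.25053024291992, 97.33710479736328), 18.73381805419922)
[ 25  37 220] [19 41 99]
```

```bash
cat > rk.py <<'E'
from h import *
RO=np.array([.512,.221]);RY=np.radians(.5)
def rw(x,y,z): # rack mm->world m
    c,s=np.cos(RY),np.sin(RY);return np.array([RO[0]+(c*x-s*y)/1000,RO[1]+(s*x+c*y)/1000,z/1000])
E
cat > ov.py <<'E'
from rk import *
import sys
for n,box,k in [('top',(150,150,280,255),6),('scene',(335,200,490,330),5)]:
    im=cv2.imread(f'pics/{n}0.png');x0,y0,x1,y1=box
    b=cv2.resize(im[y0:y1,x0:x1],None,fx=k,fy=k,interpolation=cv2.INTER_CUBIC)
    def dot(P,c):
        q=(proj(n,P)-[x0,y0]+.5)*k-.5;cv2.circle(b,tuple(q.astype(int)),4,c,-1)
    for x in(-60,60):
        for y in(-60,60):
            dot(rw(x,y,40),(0,0,255));dot(rw(x,y,105),(0,255,255))
    for x in(-125,125):
        for y in(-120,205): dot(rw(x,y,40),(0,255,0))
    for a in (.8,.9,1.0):
      th=(a-.5);dot(rw(-50+60*np.sin(th),168,62+60*np.cos(th)),(255,255,0))
    cv2.imwrite(f'pics/ov_{n}.png',b)
E
python3 ov.py
```

```text
(no output)
```

View pics/ov_top.png

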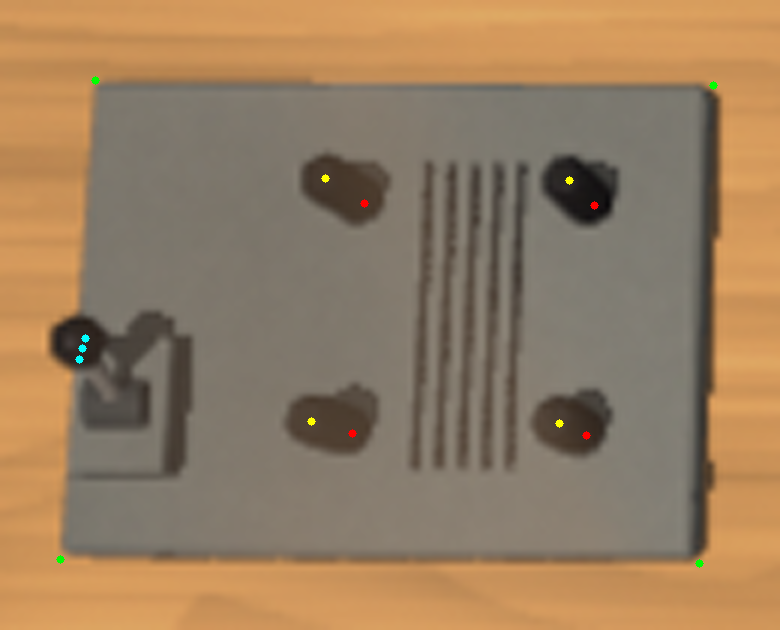

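View pics/ov_scene.png

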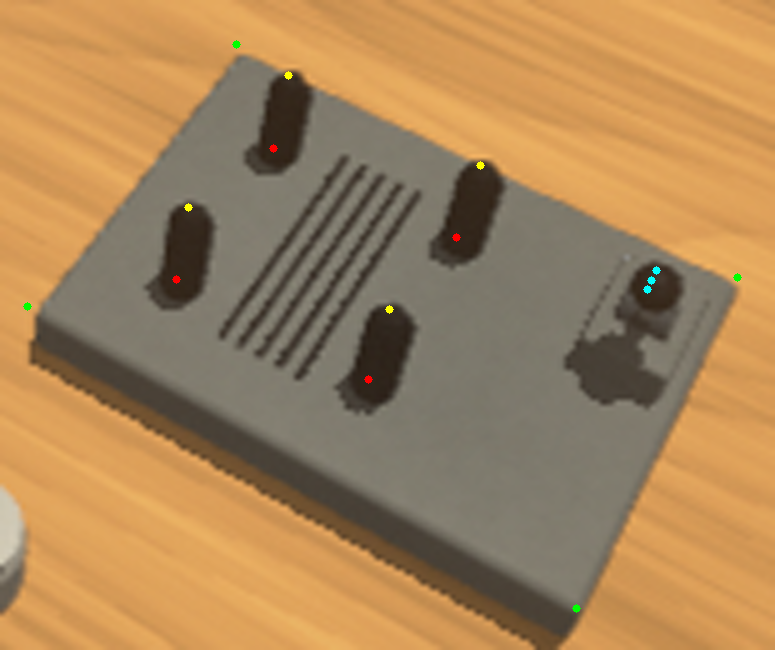

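```bash
cat > plan.py <<'E'
from rk import *
def Rt(jaw_az,tilt):  # deg; tool pointing down, jaw x at azimuth, then Rx(tilt) about tool x
    a=np.radians(jaw_az);x=np.array([np.cos(a),np.sin(a),0]);z=np.array([0,0,-1.])
    return np.stack([x,np.cross(z,x),z],1)@R.from_rotvec([np.radians(tilt),0,0]).as_matrix()
def seg(p0,R0,p1,R1,N=None,grasp=False):
    w=R.from_matrix(R0.T@R1).as_rotvec()
    g=arm.tcp_to_grasp
    n=max(int(np.ceil(np.degrees(np.abs(w)).max()/10.2)),1,int(np.ceil(np.linalg.norm(p1-p0)/.058)))
    for N in range(N or n,60):
        A=sum(R0@R.from_rotvec(w*k/N).as_matrix() for k in range(N))
        d=np.linalg.solve(A,p1-p0)
        if np.linalg.norm(d)<.062:break
    print(N,'x',np.round(np.degrees(w)/N,2).tolist(),np.round(d*1000,1).tolist())
def st():
    s=observe();p,Rm=pose()
    x=Rm[:,0];print('t',round(s['time'],2),'tcp',p*1000,'jaw_az',np.degrees(np.arctan2(x[1],x[0])).round(1),'z',Rm[:,2],'x',x,'F',s['contact_force'],'w',round(s['width']*1000,1),'j',np.degrees(s['joint_positions']).round(1))
if __name__=='__main__': st()
E
python3 - <<'E'
from plan import *
p,Rm=pose()
b=rw(-50,168,62);print(b)
T=rw(25,168,200)
seg(p,Rm,T,Rt(0,0),20)
c,e=tri('top',(79/6+150-.4,342/6+150-.4),'scene',(657/5+335-.4,287/5+200-.4));print('ball',c,e)
E
```

```text
[0.4605 0.3886 0.062 ]
20 x [-0.0, 0.0, -3.79] [-17.4, -53.5, 0.9]
ball [0.4868 0.3917 0.1167] 0.001816421583970284
```

```bash
python3 -m jog '[[0,0,-3.79,-17.4,-53.5,0.9,255],[0,0,-3.79,-17.4,-53.5,0.9,255],[0,0,-3.79,-17.4,-53.5,0.9,255],[0,0,-3.79,-17.4,-53.5,0.9,255],[0,0,-3.79,-17.4,-53.5,0.9,255],[0,0,-3.79,-17.4,-53.5,0.9,255],[0,0,-3.79,-17.4,-53.5,0.9,255],[0,0,-3.79,-17.4,-53.5,0.9,255],[0,0,-3.79,-17.4,-53.5,0.9,255],[0,0,-3.79,-17.4,-53.5,0.9,255],[0,0,-3.79,-17.4,-53.5,0.9,255],[0,0,-3.79,-17.4,-53.5,0.9,255],[0,0,-3.79,-17.4,-53.5,0.9,255],[0,0,-3.79,-17.4,-53.5,0.9,255],[0,0,-3.79,-17.4,-53.5,0.9,255],[0,0,-3.79,-17.4,-53.5,0.9,255],[0,0,-3.79,-17.4,-53.5,0.9,255],[0,0,-3.79,-17.4,-53.5,0.9,255],[0,0,-3.79,-17.4,-53.5,0.9,255],[0,0,-3.79,-17.4,-53.5,0.9,255]]' 20; python3 - <<'E'
from plan import *
st()
im=eyes.capture('wrist');cv2.imwrite('pics/w1.png',im)
st();p,Rm=pose();seg(p,Rm,rw(25,168,106),Rt(0,0))
E
```

```text
time: 2.65
ee_pos: [0.534, 0.3909, 0.2001]
ee_rot: [0.0, 1.0, 0.001, -0.0]
contact_force: [0.9, 0.5, 0.2]
width: 0.0008
t 2.65 tcp [533.9831 390.9471 200.1051] jaw_az 0.2 z [-0.0004 -0.0004 -1.    ] x [ 1.      0.003  -0.0004] F [0.9297 0.4767 0.2323] w 0.8 j [31.8 17.5 75.7 -0.  86.8 31.6]
t 2.7 tcp [530.6947 397.4706 199.7454] jaw_az 0.6 z [-0.0021  0.0031 -1.    ] x [ 0.9999  0.0107 -0.0021] F [-4.2862  1.3881 -0.664 ] w 0.3 j [32.3 17.7 75.6  0.2 86.8 31.7]
2 x [-0.09, 0.06, 0.31] [2.5, 4.3, 46.9]
```

View pics/w1.png

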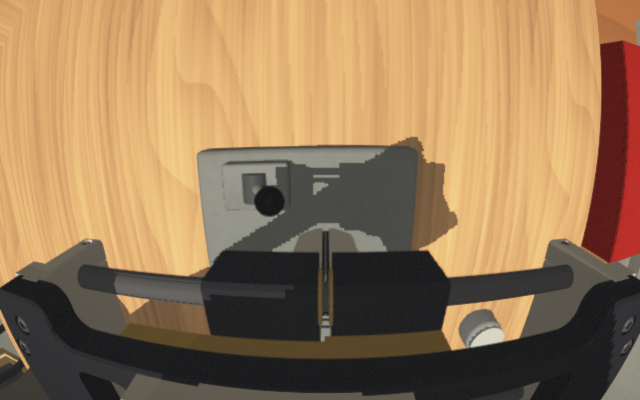

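```bash
python3 -m jog '[[0,0,0,0,0,0,255],[0,0,0,0,0,47,255],[0,0,0,0,0,47,255],[0,0,0,0,0,0,255],[0,0,0,0,0,0,255]]' 20; python3 - <<'E'
from plan import *
st()
im=eyes.capture('wrist');crop(im,150,100,470,320,2.4,'w2')
E
```

```text
time: 3.32
ee_pos: [0.5357, 0.3889, 0.1085]
ee_rot: [-0.0, 1.0, -0.0, 0.001]
contact_force: [-0.1, 0.2, 0.6]
width: 0.0006
t 3.33 tcp [535.7436 388.8574 108.5335] jaw_az -0.0 z [ 0.0015  0.0007 -1.    ] x [ 1.     -0.0004  0.0015] F [-0.0518  0.2195  0.5545] w 0.6 j [31.5 20.9 81.3 -0.  77.7 31.6]
```

View pics/w2.png

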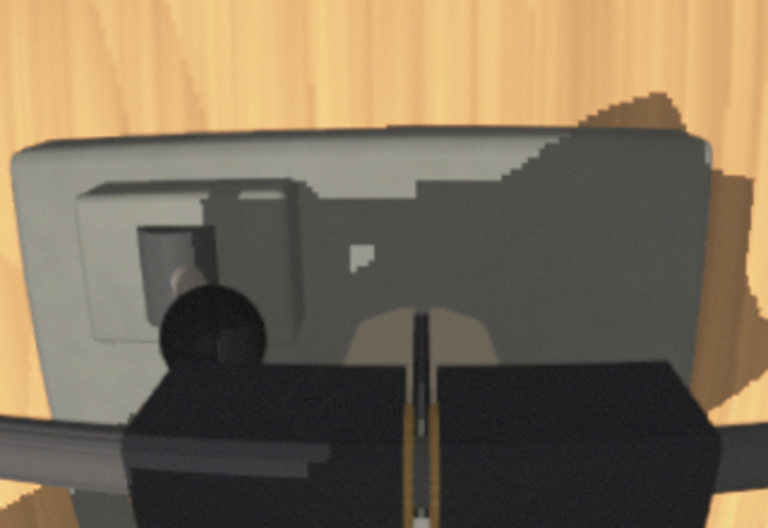

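```bash
python3 -m jog '[[0,0,0,-14,0,0,255],[0,0,0,-14,0,0,255],[0,0,0,-14,0,0,255],[0,0,0,-14,0,0,255],[0,0,0,-10,0,0,255],[0,0,0,0,0,0,255]]' 20; python3 plan.py;  python3 -m jog '[[0,0,0,-4,0,0,255],[0,0,0,-2,0,0,255],[0,0,0,0,0,0,255]]'; python3 plan.py
```

```text
time: 4.12
ee_pos: [0.4672, 0.3892, 0.1062]
ee_rot: [0.0, 1.0, 0.001, -0.001]
contact_force: [-0.0, 0.1, 0.1]
width: 0.0007
t 4.12 tcp [467.2457 389.2297 106.2167] jaw_az 0.1 z [-0.0012 -0.0006 -1.    ] x [ 1.      0.0018 -0.0012] F [-0.0207  0.1178  0.0866] w 0.7 j [35.  13.2 90.8  0.  76.1 34.9]
time: 4.5
ee_pos: [0.4625, 0.3892, 0.1065]
ee_rot: [0.0, 1.0, 0.0, -0.0]
contact_force: [-0.4, 0.5, -0.2]
width: 0.0007
t 4.5 tcp [462.5454 389.1663 106.4886] jaw_az 0.0 z [-0.0003 -0.0002 -1.    ] x [ 1.      0.0008 -0.0003] F [-0.3672  0.4926 -0.1663] w 0.7 j [35.2 12.6 91.5  0.  75.9 35.2]
```

```bash
for i in 1; do python3 -m jog '[[0,0,0,-3,0,0,255],[0,0,0,0,0,0,255]]'|grep -E 'pos|force'; python3 -m jog '[[0,0,0,-3,0,0,255],[0,0,0,0,0,0,255]]'|grep -E 'pos|force'; done; python3 - <<'E'
from plan import *
im=eyes.capture('scene');crop(im,380,180,500,300,5,'s3')
im=eyes.capture('top');crop(im,150,150,280,255,6,'t3')
E
```

```text
ee_pos: [0.4601, 0.3892, 0.1067]
contact_force: [4.3, 0.4, -2.2]
ee_pos: [0.4595, 0.3892, 0.1074]
contact_force: [13.5, 0.1, -5.2]
```

View pics/s3.png

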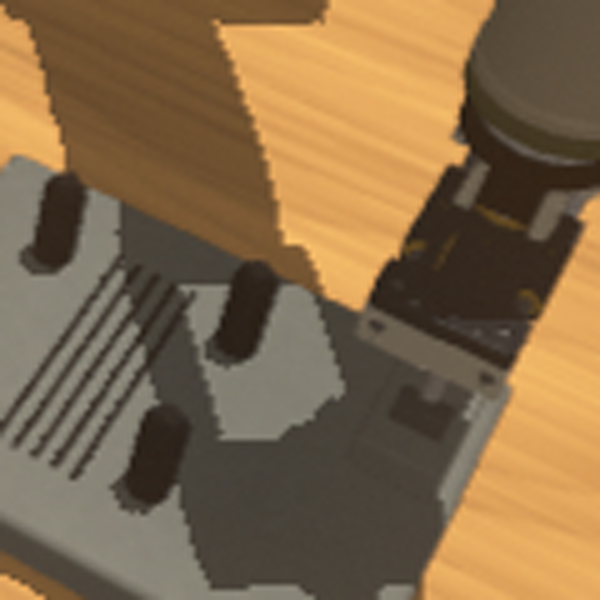

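```bash
python3 -m jog '[[0,0,0,12,0,0,255],[0,0,0,10,0,-50,255],[0,0,0,0,0,-55,255],[0,0,0,0,0,-55,255],[0,0,0,0,0,0,100]]' 20; python3 - <<'E'
from m import *
from plan import st,rw
st()
im=eyes.capture('top');cv2.imwrite('pics/top4.png',im);crop(im,305,140,445,275,5,'t4')
for p in pots(im,roi=(305,140,445,275)):print(p)
s=eyes.capture('scene');crop(s,420,220,500,300,7,'s4');crop(im,150,180,230,250,8,'t4b')
E
```

```text
time: 5.72
ee_pos: [0.4808, 0.391, 0.2735]
ee_rot: [-0.003, 1.0, 0.001, 0.004]
contact_force: [0.1, 0.7, -0.4]
width: 0.0064
t 5.72 tcp [480.7502 390.9803 273.4597] jaw_az 0.1 z [ 0.0077  0.006  -1.    ] x [1.     0.0011 0.0077] F [ 0.1243  0.6578 -0.4025] w 6.4 j [34.4  9.  77.9  0.  92.5 34.3]
(array([353.4795, 236.3509]), array([ 416.8887, -168.7421]), (107.02388763427734, 130.89227294921875), 5.202151775360107)
(array([401.871 , 224.8495]), array([ 451.5083, -310.1788]), (54.345359802246094, 96.32061004638672), 7.2014570236206055)
(array([348.6353, 188.8941]), array([ 558.3991, -148.3579]), (52.978309631347656, 90.31640625), 13.121832847595215)
(array([395.1724, 187.0805]), array([ 566.0661, -291.5332]), (52.118873596191406, 96.81194305419922), 18.062442779541016)
```

View pics/s4.png

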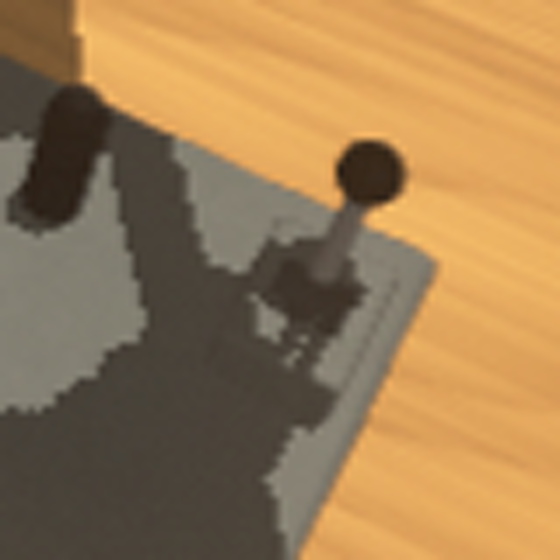

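View pics/t4.png

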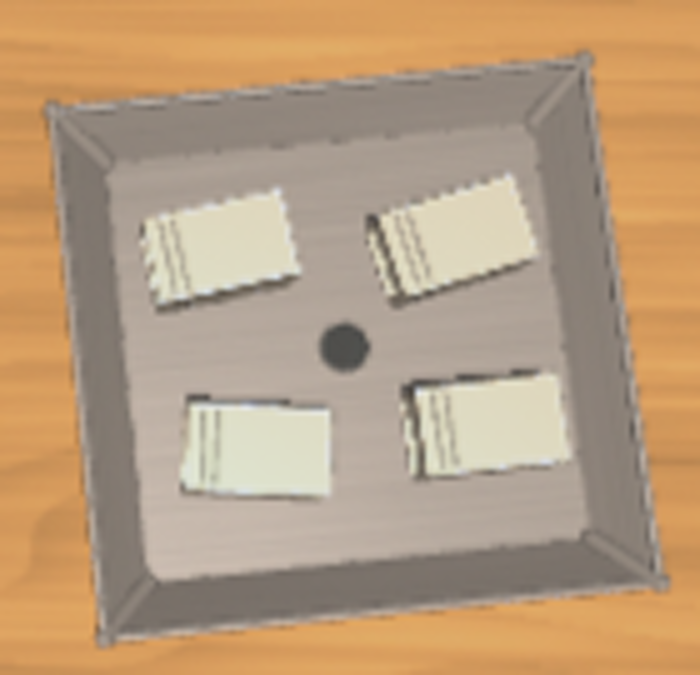

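```bash
cat > pm.py <<'E'
from m import *
def potlist(im,roi=(305,140,445,272),vmin=190):
    hsv=cv2.cvtColor(im,cv2.COLOR_BGR2HSV)
    m=((hsv[...,2]>vmin)&(hsv[...,1]<70)).astype(np.uint8)
    k=np.zeros_like(m);x0,y0,x1,y1=roi;k[y0:y1,x0:x1]=1;m*=k
    m=cv2.morphologyEx(m,cv2.MORPH_CLOSE,np.ones((3,3)))
    m=cv2.morphologyEx(m,cv2.MORPH_OPEN,np.ones((5,5)))
    cs,_=cv2.findContours(m,cv2.RETR_EXTERNAL,cv2.CHAIN_APPROX_NONE);out=[]
    for c in cs:
        if cv2.contourArea(c)<120: continue
        P=np.array([onz('top',*p[0],.059)[:2] for p in c],np.float32)*1000
        r=cv2.minAreaRect(P);B=cv2.boxPoints(r)
        e=[B[1]-B[0],B[2]-B[1]];e=max(e,key=np.linalg.norm);a=e/np.linalg.norm(e)
        if a[1]<0:a=-a
        cen=np.array(r[0]);L=max(r[1]);W=min(r[1])
        closed=cen-a*L/2
        print('px',c.reshape(-1,2).mean(0).round(0),'L',round(L,1),'W',round(W,1),'mouth_az',np.degrees(np.arctan2(a[1],a[0])).round(1),'closed end',closed.round(1),'grasp(22mm)',(closed+a*22).round(1))
        out.append((closed,a))
    return out
E
python3 - <<'E'
from pm import *
from rk import *
potlist(cv2.imread('pics/top4.png'))
for a in(0,.1):
  th=a-.5;P=rw(-50+60*np.sin(th),168,62+60*np.cos(th));print(proj('scene',P),proj('top',P))
b=cv2.imread('pics/t4b.png');g=b.max(2)
E
```

```text
px [351. 236.] L 117.4 W 106.7 mouth_az 94.4 closed end [ 420.3 -221. ] grasp(22mm) [ 418.6 -199.1]
px [402. 225.] L 96.3 W 52.0 mouth_az 97.2 closed end [ 456.4 -358.1] grasp(22mm) [ 453.6 -336.3]
px [348. 189.] L 90.1 W 53.0 mouth_az 102.4 closed end [ 568.  -192.4] grasp(22mm) [ 563.2 -170.9]
px [395. 187.] L 96.6 W 52.1 mouth_az 108.1 closed end [ 581.  -337.4] grasp(22mm) [ 574.2 -316.5]
[471.4337 243.4463] [162.3696 225.8509]
[471.0296 244.1319] [162.1174 223.8949]
```

View pics/t4b.png

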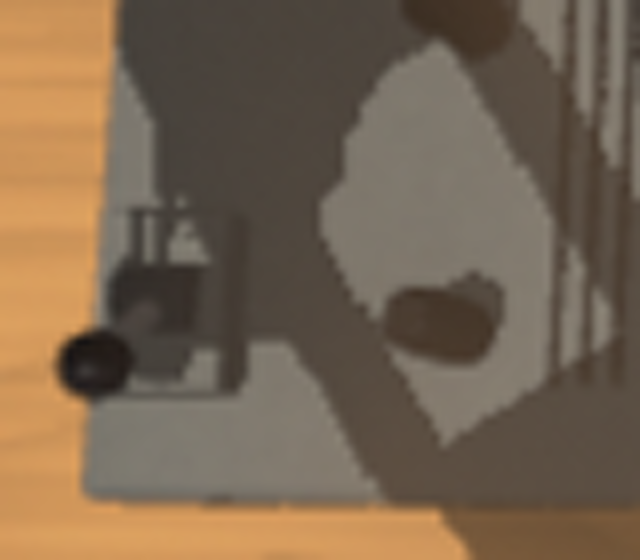

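```bash
cat >> plan.py <<'E'
E
python3 - <<'E'
s=open('plan.py').read()
s=s.replace("    print(N,'x',","    q=p0.copy();P=[q]\n    for k in range(N): q=q+R0@R.from_rotvec(w*k/N).as_matrix()@d;P.append(q)\n    P=np.array(P);print('zmin',P[:,2].min().round(3),'zmax',P[:,2].max().round(3),'rmin',np.hypot(P[:,0],P[:,1]).min().round(3),'rmax',np.hypot(P[:,0],P[:,1]).max().round(3))\n    print(N,'x',")
s=s.replace("if __name__","def G(g,jaw,tilt,back=0):\n    M=Rt(jaw,tilt);return np.array(g)/1000+M[:,2]*(arm.tcp_to_grasp-back/1000),M\nif __name__")
open('plan.py','w').write(s)
E
python3 - <<'E'
from plan import *
p,Rm=pose()
a=G([453.6,-336.3,34],7.2,30,90);seg(p,Rm,*a);print(a[0])
b=G([453.6,-336.3,34],7.2,30,0);seg(*a,*b);print(b[0])
E
```

```text
zmin 0.096 zmax 0.268 rmin 0.457 rmax 0.617
14 x [2.14, -0.14, -0.5] [-4.5, 56.2, -1.2]
[ 0.4581 -0.3716  0.0957]
zmin 0.018 zmax 0.096 rmin 0.558 rmax 0.59
2 x [0.0, 0.0, 0.0] [0.0, 0.0, 45.0]
[ 0.4524 -0.327   0.0177]
```

```bash
python3 - <<'E'
from plan import *
p,Rm=pose()
a=G([453.6,-336.3,34],7.2,30,170);seg(p,Rm,*a,15);print(a[0])
E
```

```text
zmin 0.165 zmax 0.281 rmin 0.46 rmax 0.619
15 x [1.99, -0.13, -0.46] [-4.1, 53.9, -6.3]
[ 0.4631 -0.4113  0.1649]
```

```bash
python3 -m jog '[[2,-0.13,-0.46,-4.1,53.9,-6.3,30],[2,-0.13,-0.46,-4.1,53.9,-6.3,30],[2,-0.13,-0.46,-4.1,53.9,-6.3,30],[2,-0.13,-0.46,-4.1,53.9,-6.3,30],[2,-0.13,-0.46,-4.1,53.9,-6.3,30],[2,-0.13,-0.46,-4.1,53.9,-6.3,30],[2,-0.13,-0.46,-4.1,53.9,-6.3,30],[2,-0.13,-0.46,-4.1,53.9,-6.3,30],[2,-0.13,-0.46,-4.1,53.9,-6.3,30],[2,-0.13,-0.46,-4.1,53.9,-6.3,30],[2,-0.13,-0.46,-4.1,53.9,-6.3,30],[2,-0.13,-0.46,-4.1,53.9,-6.3,30],[2,-0.13,-0.46,-4.1,53.9,-6.3,30],[2,-0.13,-0.46,-4.1,53.9,-6.3,30],[2,-0.13,-0.46,-4.1,53.9,-6.3,30],[0,0,0,0,0,0,30],[0,0,0,0,0,0,30]]' 20; python3 - <<'E'
from plan import *
st()
p,Rm=pose()
im=eyes.capture('wrist');cv2.imwrite('pics/w5.png',im);np.savez('w5',p=p,R=Rm)
a=G([453.6,-336.3,34],7.2,30,40);seg(p,Rm,*a);print(a[0])
E
```

```text
time: 7.95
ee_pos: [0.4621, -0.4096, 0.162]
ee_rot: [-0.26, 0.963, 0.06, -0.018]
contact_force: [0.1, 0.6, 1.1]
width: 0.0822
t 7.95 tcp [ 462.0973 -409.5829  161.9721] jaw_az 7.1 z [-0.0653  0.4998 -0.8637] x [ 0.9923  0.124  -0.0032] F [0.0951 0.6257 1.0931] w 82.2 j [-54.7  37.8  58.5  14.6 110.4 -59.9]
zmin 0.052 zmax 0.162 rmin 0.572 rmax 0.617
3 x [-0.09, 0.04, -0.05] [0.3, 0.2, 42.2]
[ 0.4549 -0.3468  0.0524]
```

View pics/w5.png

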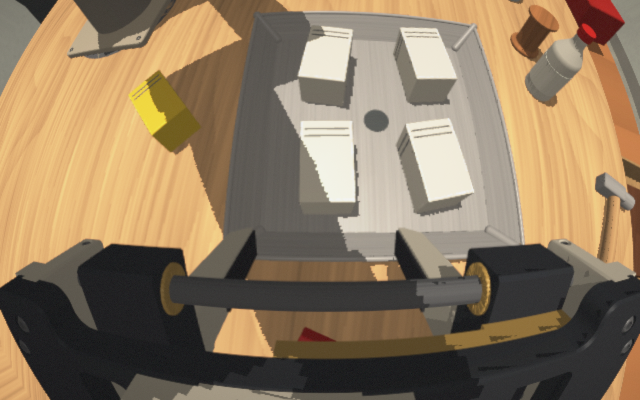

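```bash
python3 - <<'E'
from plan import *
z=np.load('w5.npz');T=(z['p'],z['R']);im=cv2.imread('pics/w5.png')
c=np.array([456.4,-358.1]);a=np.radians(97.2);a=np.array([np.cos(a),np.sin(a)]);n=np.array([-a[1],a[0]])
for s in(0,88):
  for t in(-27,27):
    for zz in (59,5):
      q=proj('wrist',[*((c+a*s+n*t)/1000),zz/1000],T);cv2.circle(im,tuple((q).astype(int)),2,(0,0,255) if zz>10 else (255,0,0),-1)
q=proj('wrist',[.4536,-.3363,.032],T);cv2.circle(im,tuple(q.astype(int)),2,(0,255,0),-1)
crop(im,240,80,420,270,4,'w5c')
E
```

```text
(no output)
```

View pics/w5c.png

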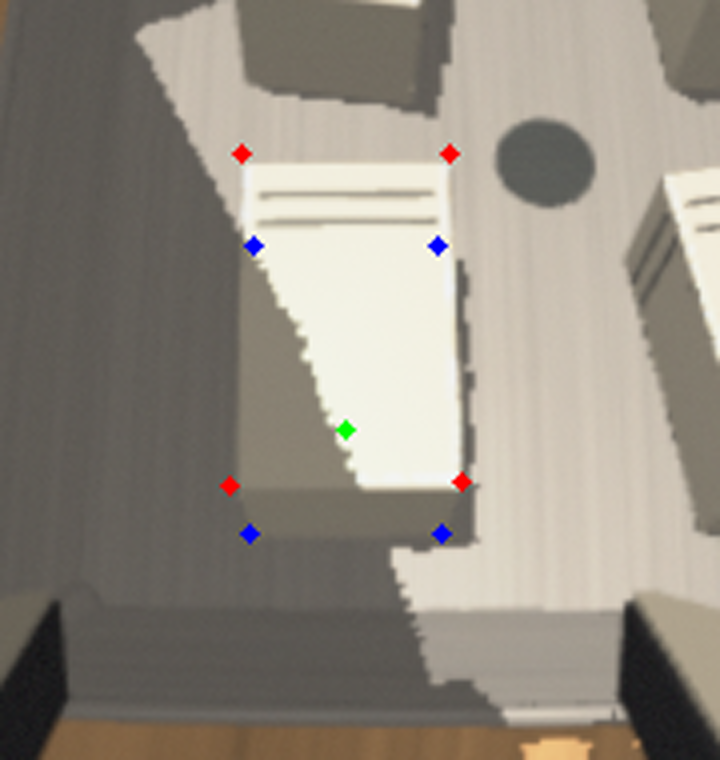

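```bash
python3 -m jog '[[0,0,0,1,0,42,30],[0,0,0,0,0,42,30],[0,0,0,0,0,42,30],[0,0,0,0,0,0,30]]' 20;  python3 - <<'E'
from plan import *
st()
p,Rm=pose()
a=G([454.1,-336.3,34],7.2,30,0);seg(p,Rm,*a);print(a[0])
E
```

```text
time: 8.5
ee_pos: [0.4548, -0.3443, 0.0547]
ee_rot: [-0.26, 0.964, 0.061, -0.018]
contact_force: [-0.4, -0.8, 0.0]
width: 0.0818
t 8.5 tcp [ 454.8396 -344.3228   54.7019] jaw_az 7.3 z [-0.0667  0.4988 -0.8642] x [ 0.9919  0.127  -0.0033] F [-0.4375 -0.8437  0.0173] w 81.8 j [-52.1  35.1  74.   14.8  97.4 -60.9]
zmin 0.018 zmax 0.055 rmin 0.559 rmax 0.57
1 x [-0.21, 0.21, -0.01] [0.4, 3.5, 40.7]
[ 0.4529 -0.327   0.0177]
```

```bash
python3 -m jog '[[0,0,0,0,2,20,30],[0,0,0,0,1,20,30],[0,0,0,0,0,0,30],[0,0,0,0,0,0,255],[0,0,0,0,0,0,255],[0,0,0,0,0,0,255],[0,0,0,0,0,0,255]]' 25;  python3 plan.py
```

```text
time: 9.38
ee_pos: [0.4536, -0.3312, 0.0192]
ee_rot: [-0.258, 0.964, 0.06, -0.017]
contact_force: [-0.6, -0.8, 1.9]
width: 0.0538
t 9.38 tcp [ 453.587  -331.1702   19.226 ] jaw_az 7.1 z [-0.0631  0.496  -0.866 ] x [ 0.9923  0.1241 -0.0012] F [-0.6464 -0.7679  1.8892] w 53.8 j [-51.5  35.9  76.9  15.   93.4 -61.3]
```

```bash
python3 - <<'E'
from plan import *
p,Rm=pose()
l=p+[0,0,.14];print('lift',Rm.T@np.array([0,0,140]))
pk=rw(60,-60,40)*1000;print(pk)
u=np.array([np.cos(np.radians(97)),np.sin(np.radians(97)),0])
g=pk+3.7*u;g[2]=225
a=G(g,7,-60);print(a[0])
for N in(12,14,16):seg(l,Rm,*a,N)
E
```

```text
lift [  -0.1667  -69.9976 -121.2448]
[572.5213 161.5259  40.    ]
[0.5741 0.149  0.2156]
zmin 0.159 zmax 0.285 rmin 0.525 rmax 0.593
12 x [-7.5, 0.0, 0.01] [14.9, -40.9, -13.5]
zmin 0.159 zmax 0.285 rmin 0.525 rmax 0.593
14 x [-6.43, 0.0, 0.01] [12.7, -34.9, -11.9]
zmin 0.159 zmax 0.285 rmin 0.525 rmax 0.593
16 x [-5.62, 0.0, 0.01] [11.2, -30.5, -10.6]
```

```bash
python3 -m jog '[[0,0,0,0,-23.3,-40.4,255],[0,0,0,0,-23.3,-40.4,255],[0,0,0,0,-23.3,-40.4,255],[-6.43,0,0,12.7,-34.9,-11.9,255],[-6.43,0,0,12.7,-34.9,-11.9,255],[-6.43,0,0,12.7,-34.9,-11.9,255],[-6.43,0,0,12.7,-34.9,-11.9,255],[-6.43,0,0,12.7,-34.9,-11.9,255],[-6.43,0,0,12.7,-34.9,-11.9,255],[-6.43,0,0,12.7,-34.9,-11.9,255],[-6.43,0,0,12.7,-34.9,-11.9,255],[-6.43,0,0,12.7,-34.9,-11.9,255],[-6.43,0,0,12.7,-34.9,-11.9,255],[-6.43,0,0,12.7,-34.9,-11.9,255],[-6.43,0,0,12.7,-34.9,-11.9,255],[-6.43,0,0,12.7,-34.9,-11.9,255],[-6.43,0,0,12.7,-34.9,-11.9,255],[0,0,0,0,0,0,255],[0,0,0,0,0,0,255]]' 25;  python3 plan.py; python3 - <<'E'
from h import *
for n in('scene','wrist','top'):
    im=eyes.capture(n);cv2.imwrite(f'pics/{n}6.png',im)
E
```

```text
time: 11.75
ee_pos: [0.5729, 0.1492, 0.2159]
ee_rot: [0.499, 0.864, 0.054, 0.03]
contact_force: [-0.0, -0.6, -0.5]
width: 0.0536
t 11.75 tcp [572.9221 149.1562 215.8512] jaw_az 7.2 z [ 0.1069 -0.8591 -0.5006] x [ 0.9922  0.1245 -0.0018] F [-0.0145 -0.5704 -0.5044] w 53.6 j [ 37.5  32.9  74.4 -50.8 105.7  31.1]
```

View pics/scene6.png

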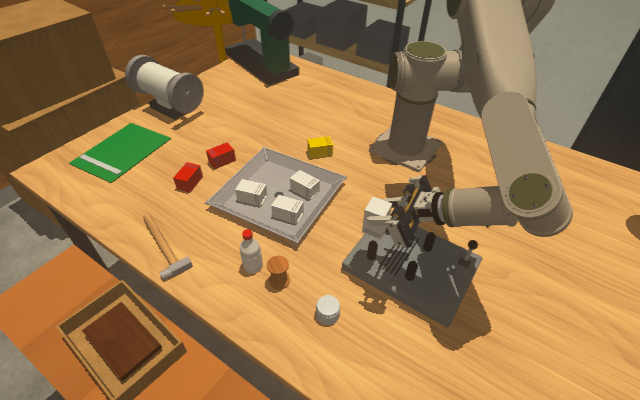

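View pics/wrist6.png

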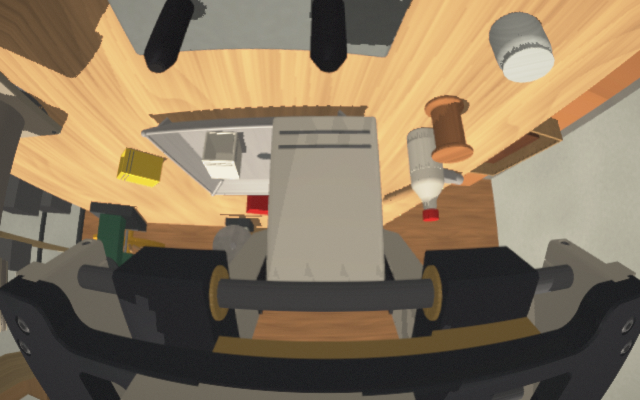

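```bash
python3 - <<'E'
from plan import *
p,Rm=pose();print('down100',Rm.T@np.array([0,0,-100.]))
pk=rw(60,-60,40)*1000;print(pk)
print('grasp',(p-Rm[:,2]*arm.tcp_to_grasp)*1000)
# pot mouth px check: peg foot predicted/tip predicted in wrist6
for z in(40,105):print(proj('wrist',rw(60,-60,z)))
E
```

```text
down100 [ -0.435  -86.3976  50.3515]
[572.5213 161.5259  40.    ]
grasp [571.799  164.8434 228.964 ]
[324.3384   8.8047]
[324.4681  69.2043]
```

```bash
python3 -m jog '[[0,0,0,0,-21.6,12.6,255],[0,0,0,0,-21.6,12.6,255],[0,0,0,0,-21.6,12.6,255],[0,0,0,0,-17.3,10,255],[0,0,0,0,0,0,255]]' 25;  python3 plan.py;python3 -m jog '[[0,0,0,0,-6,3.5,255],[0,0,0,0,-6,3.5,255],[0,0,0,0,0,0,255]]' 25;  python3 plan.py
```

```text
time: 12.52
ee_pos: [0.5714, 0.148, 0.1179]
ee_rot: [0.5, 0.864, 0.055, 0.029]
contact_force: [-0.3, 0.5, -0.5]
width: 0.0537
t 12.53 tcp [571.4153 147.968  117.9116] jaw_az 7.1 z [ 0.1047 -0.8606 -0.4984] x [ 0.9922  0.1243 -0.0061] F [-0.263   0.4849 -0.5266] w 53.7 j [ 37.5  40.   75.6 -49.4 100.5  37.4]
time: 12.9
ee_pos: [0.5725, 0.1488, 0.1066]
ee_rot: [0.499, 0.864, 0.054, 0.03]
contact_force: [0.7, 0.2, -0.6]
width: 0.0541
t 12.9 tcp [572.5173 148.7651 106.5628] jaw_az 7.1 z [ 0.1067 -0.8592 -0.5003] x [ 0.9922  0.1244 -0.0019] F [ 0.6787  0.2336 -0.5527] w 54.1 j [ 37.5  41.   75.4 -49.3  99.8  38.3]
```

```bash
python3 -m jog '[[0,0,0,0,-2.6,1.5,255],[0,0,0,0,0,0,255]]' 25|grep -E 'pos|force'; python3 -m jog '[[0,0,0,0,-2.6,1.5,255],[0,0,0,0,0,0,255]]' 25|grep -E 'pos|force'; python3 -m jog '[[0,0,0,0,-1.7,1,255],[0,0,0,0,0,0,255]]' 25|grep -E 'pos|force'
```

```text
ee_pos: [0.5726, 0.1488, 0.1038]
contact_force: [-0.5, 0.3, -0.1]
ee_pos: [0.5727, 0.1489, 0.101]
contact_force: [-0.1, 0.6, 0.5]
ee_pos: [0.5726, 0.1489, 0.1009]
contact_force: [-4.5, 1.7, 11.0]
```

```bash
python3 -m jog '[[0,0,0,0,0,0,30],[0,0,0,0,0,0,30],[0,0,0,0,0,0,30],[0,0,0,0,0,-20,30],[0,0,0,0,0,-40,30],[0,0,0,0,0,-50,30],[0,0,0,0,0,-50,30],[0,0,0,0,0,0,30]]' 25;  python3 plan.py; python3 - <<'E'
from h import *
for n in('scene','wrist'):
    im=eyes.capture(n);cv2.imwrite(f'pics/{n}7.png',im)
E
```

```text
time: 14.65
ee_pos: [0.5555, 0.2912, 0.1821]
ee_rot: [0.497, 0.865, 0.055, 0.033]
contact_force: [0.3, -0.6, 0.3]
width: 0.082
t 14.65 tcp [555.4784 291.2101 182.0939] jaw_az 7.4 z [ 0.1124 -0.8563 -0.504 ] x [0.9917 0.1281 0.0034] F [ 0.251  -0.5978  0.2557] w 82.0 j [ 46.5  48.4  55.4 -47.3 114.1  34.4]
```

View pics/scene7.png

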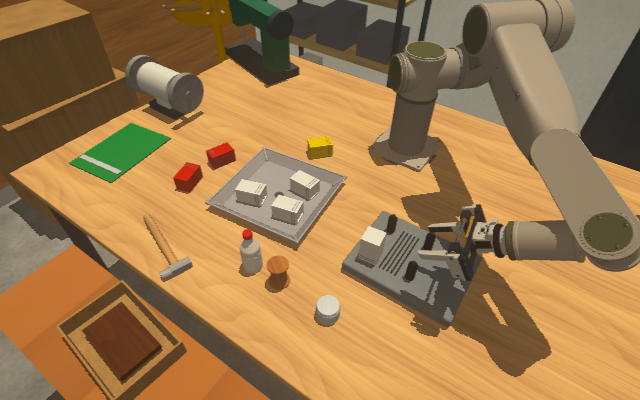

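View pics/wrist7.png

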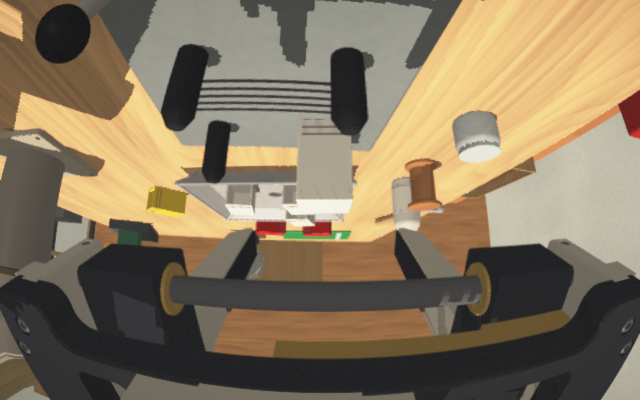

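```bash
python3 - <<'E'
from pm import *
from plan import *
im=eyes.capture('top');cv2.imwrite('pics/top8.png',im);crop(im,305,140,445,275,5,'t8')
potlist(im)
p,Rm=pose()
a=G([574.2,-316.5,34],18.1,30,150)
seg(p,Rm,*a,16);print(a[0])
E
```

```text
px [351. 236.] L 117.4 W 103.7 mouth_az 94.4 closed end [ 418.8 -221.1] grasp(22mm) [ 417.1 -199.2]
px [348. 189.] L 90.1 W 53.0 mouth_az 102.4 closed end [ 568.  -192.4] grasp(22mm) [ 563.2 -170.9]
px [395. 187.] L 96.5 W 52.1 mouth_az 107.8 closed end [ 580.7 -337.4] grasp(22mm) [ 573.9 -316.5]
zmin 0.148 zmax 0.299 rmin 0.559 rmax 0.705
16 x [5.61, 0.21, -0.73] [-6.3, 42.8, 16.2]
[ 0.5946 -0.3789  0.1476]
```

View pics/t8.png

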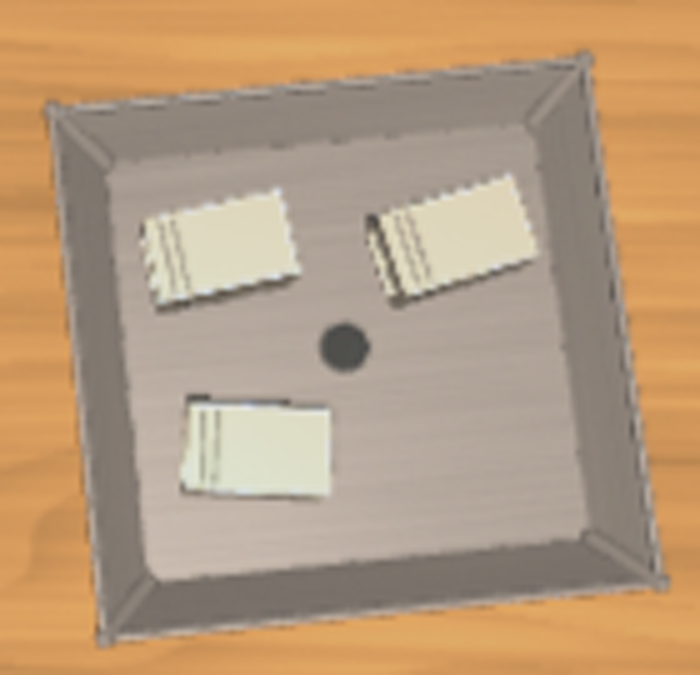

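```bash
python3 -m jog '[[5.61,0.21,-0.73,-6.3,42.8,16.2,30],[5.61,0.21,-0.73,-6.3,42.8,16.2,30],[5.61,0.21,-0.73,-6.3,42.8,16.2,30],[5.61,0.21,-0.73,-6.3,42.8,16.2,30],[5.61,0.21,-0.73,-6.3,42.8,16.2,30],[5.61,0.21,-0.73,-6.3,42.8,16.2,30],[5.61,0.21,-0.73,-6.3,42.8,16.2,30],[5.61,0.21,-0.73,-6.3,42.8,16.2,30],[5.61,0.21,-0.73,-6.3,42.8,16.2,30],[5.61,0.21,-0.73,-6.3,42.8,16.2,30],[5.61,0.21,-0.73,-6.3,42.8,16.2,30],[5.61,0.21,-0.73,-6.3,42.8,16.2,30],[5.61,0.21,-0.73,-6.3,42.8,16.2,30],[5.61,0.21,-0.73,-6.3,42.8,16.2,30],[5.61,0.21,-0.73,-6.3,42.8,16.2,30],[5.61,0.21,-0.73,-6.3,42.8,16.2,30],[0,0,0,0,0,0,30],[0,0,0,0,0,0,30]]' 25; cat > chk.py <<'E'
from plan import *
import sys
cx,cy,az,tag=*map(float,sys.argv[1:4]),sys.argv[4]
st();T=pose();im=eyes.capture('wrist');cv2.imwrite(f'pics/w{tag}.png',im)
c=np.array([cx,cy]);a=np.radians(az);a=np.array([np.cos(a),np.sin(a)]);n=np.array([-a[1],a[0]])
Q=[]
for s in(0,88):
  for t in(-27,27):
    for zz in (59,5):
      q=proj('wrist',[*((c+a*s+n*t)/1000),zz/1000],T);Q.append(q);cv2.circle(im,tuple((q).astype(int)),1,(0,0,255) if zz>10 else (255,0,0),-1)
q=np.mean(Q,0).astype(int);x0=max(q[0]-90,0);y0=max(q[1]-90,0);crop(im,x0,y0,x0+180,min(y0+180,400),4,f'w{tag}c')
E
python3 chk.py 580.8 -337.4 108 9
```

```text
time: 17.05
ee_pos: [0.5939, -0.3782, 0.1456]
ee_rot: [-0.258, 0.953, 0.151, -0.041]
contact_force: [1.5, 0.0, 1.6]
width: 0.0818
t 17.05 tcp [ 593.9429 -378.1995  145.5741] jaw_az 18.0 z [-0.1553  0.4792 -0.8639] x [0.951  0.3091 0.0004] F [1.4866 0.0419 1.5876] w 81.8 j [-44.   55.4  34.   15.4 116.9 -58.2]
```

View pics/w9c.png

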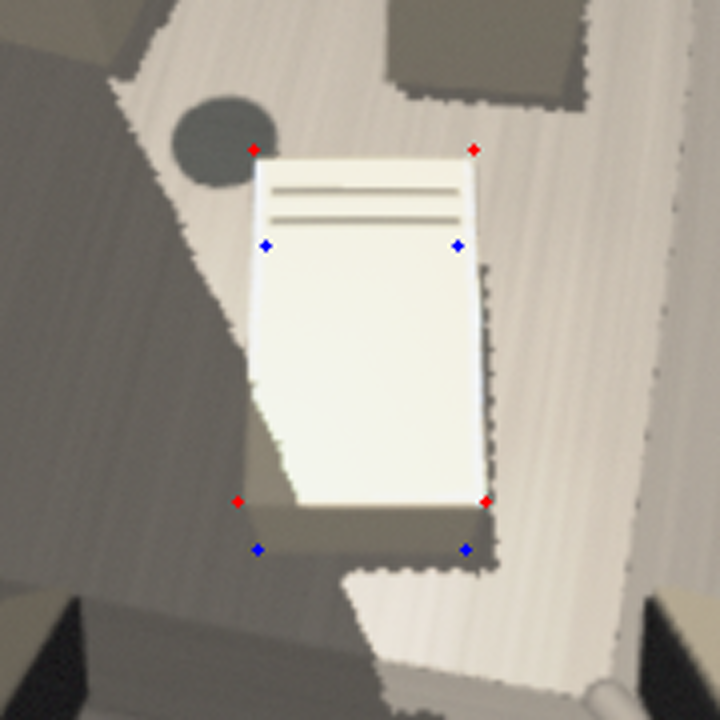

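```bash
python3 - <<'E'
from plan import *
p,Rm=pose()
seg(p,Rm,*G([574.6,-317.5,33],18,30,0),4)
E
```

```text
zmin 0.017 zmax 0.151 rmin 0.65 rmax 0.706
4 x [0.03, -0.04, 0.05] [-0.3, 0.7, 38.2]
```

```bash
python3 -m jog '[[0,0,0,0,0,37,30],[0,0,0,0,0,37,30],[0,0,0,0,0,37,30],[0,0,0,0,0,0,30],[0,0,0,0,0,0,30]]' 25; python3 - <<'E'
from plan import *
st();p,Rm=pose()
seg(p,Rm,*G([574.6,-317.5,33],18,30,0),2)
E
```

```text
time: 17.73
ee_pos: [0.5802, -0.3267, 0.0576]
ee_rot: [-0.253, 0.954, 0.153, -0.037]
contact_force: [-0.3, -0.6, 0.3]
width: 0.0822
t 17.73 tcp [ 580.2356 -326.7118   57.5527] jaw_az 18.1 z [-0.1487  0.4718 -0.8691] x [0.9503 0.3114 0.0064] F [-0.2567 -0.5849  0.2564] w 82.2 j [-42.   49.6  52.   15.  104.  -60. ]
zmin 0.017 zmax 0.058 rmin 0.65 rmax 0.666
2 x [0.18, -0.12, 0.15] [-1.3, 1.5, 22.7]
```

```bash
python3 -m jog '[[0,0,0,-0.7,1.5,21,30],[0,0,0,0,0,20,30],[0,0,0,0,0,0,30],[0,0,0,0,0,0,30]]' 25; python3 plan.py;  python3 -m jog '[[0,0,0,0,0,0,255],[0,0,0,0,0,0,255],[0,0,0,0,0,0,255],[0,0,0,0,0,0,255]]' 25; python3 - <<'E'
from plan import *
st()
p,Rm=pose();l=p+[0,0,.14];print('lift',Rm.T@np.array([0,0,140]))
print('grasp',(p-Rm[:,2]*arm.tcp_to_grasp)*1000)
pk=rw(-60,-60,40)*1000;print(pk)
jaw=10;u=np.array([np.cos(np.radians(jaw+90)),np.sin(np.radians(jaw+90)),0])
g=pk+2*u;g[2]=228
a=G(g,jaw,-60);print(a[0])
seg(l,Rm,*a,15)
E
```

```text
time: 18.23
ee_pos: [0.5728, -0.3089, 0.0178]
ee_rot: [-0.255, 0.954, 0.152, -0.038]
contact_force: [-0.3, -0.9, 0.3]
width: 0.0822
t 18.23 tcp [ 572.7556 -308.8778   17.8376] jaw_az 18.1 z [-0.151   0.4746 -0.8671] x [0.9507 0.3102 0.0042] F [-0.2782 -0.9011  0.2844] w 82.2 j [-41.5  49.5  56.7  15.   99.8 -60.5]
time: 18.73
ee_pos: [0.5714, -0.3074, 0.0152]
ee_rot: [-0.256, 0.954, 0.152, -0.04]
contact_force: [1.0, 0.1, 1.9]
width: 0.0535
t 18.73 tcp [ 571.405  -307.3733   15.1778] jaw_az 18.1 z [-0.1538  0.4769 -0.8654] x [0.9506 0.3103 0.0021] F [1.0448 0.0572 1.8519] w 53.5 j [-41.4  49.6  56.8  15.   99.7 -60.5]
lift [   0.2986  -70.1521 -121.1553]
grasp [ 574.2955 -316.3394   31.4472]
[452.5259 160.4787  40.    ]
[0.455  0.1464 0.2186]
zmin 0.155 zmax 0.287 rmin 0.475 rmax 0.649
15 x [-5.99, -0.16, 0.58] [-0.2, -33.0, -11.8]
```

```bash
python3 -m jog '[[0,0,0,0,-23.3,-40.4,255],[0,0,0,0,-23.3,-40.4,255],[0,0,0,0,-23.3,-40.4,255],[-5.99,-0.16,0.58,-0.2,-33,-11.8,255],[-5.99,-0.16,0.58,-0.2,-33,-11.8,255],[-5.99,-0.16,0.58,-0.2,-33,-11.8,255],[-5.99,-0.16,0.58,-0.2,-33,-11.8,255],[-5.99,-0.16,0.58,-0.2,-33,-11.8,255],[-5.99,-0.16,0.58,-0.2,-33,-11.8,255],[-5.99,-0.16,0.58,-0.2,-33,-11.8,255],[-5.99,-0.16,0.58,-0.2,-33,-11.8,255],[-5.99,-0.16,0.58,-0.2,-33,-11.8,255],[-5.99,-0.16,0.58,-0.2,-33,-11.8,255],[-5.99,-0.16,0.58,-0.2,-33,-11.8,255],[-5.99,-0.16,0.58,-0.2,-33,-11.8,255],[-5.99,-0.16,0.58,-0.2,-33,-11.8,255],[-5.99,-0.16,0.58,-0.2,-33,-11.8,255],[-5.99,-0.16,0.58,-0.2,-33,-11.8,255],[0,0,0,0,0,0,255],[0,0,0,0,0,0,255]]' 25; python3 - <<'E'
from plan import *
st();T=pose()
im=eyes.capture('wrist');cv2.imwrite('pics/w10.png',im)
im=eyes.capture('scene');cv2.imwrite('pics/scene10.png',im)
p,Rm=T;print('grasp',(p-Rm[:,2]*arm.tcp_to_grasp)*1000,'peg',rw(-60,-60,40),'down100',Rm.T@np.array([0,0,-100.]))
for z in(40,105):print(proj('wrist',rw(-60,-60,z),T))
E
```

```text
time: 21.22
ee_pos: [0.4545, 0.1464, 0.2193]
ee_rot: [0.497, 0.863, 0.075, 0.044]
contact_force: [-0.5, 0.3, -0.9]
width: 0.0539
t 21.23 tcp [454.5395 146.4345 219.3264] jaw_az 10.0 z [ 0.1504 -0.8518 -0.5019] x [0.9849 0.1733 0.0009] F [-0.4687  0.296  -0.8702] w 53.9 j [ 44.9  18.8  92.5 -47.6 106.1  37.3]
grasp [451.7129 162.4479 228.7615] peg [0.4525 0.1605 0.04  ] down100 [ -0.0906 -86.4946  50.1865]
[325.3586   7.4465]
[325.325   68.0384]
```

View pics/w10.png

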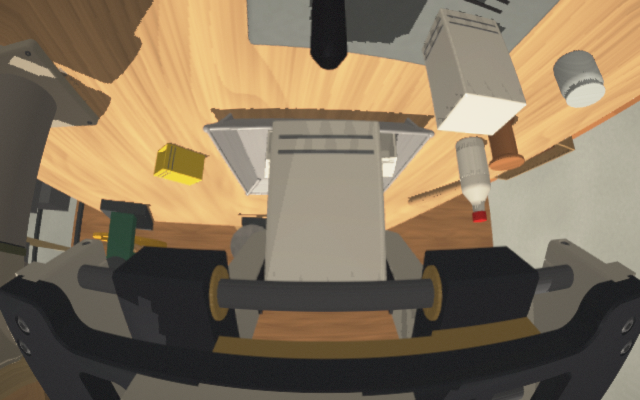

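View pics/scene10.png

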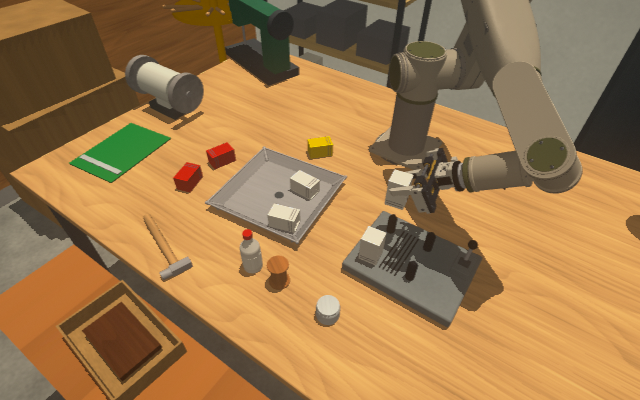

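```bash
python3 -m jog '[[0,0,0,0,-21.6,12.6,255],[0,0,0,0,-21.6,12.6,255],[0,0,0,0,-21.6,12.6,255],[0,0,0,0,-21.6,12.6,255],[0,0,0,0,-8,4.6,255],[0,0,0,0,-5,2.9,255],[0,0,0,0,0,0,255],[0,0,0,0,0,0,255]]' 25|grep -E 'pos|force'; python3 -m jog '[[0,0,0,0,-2.6,1.5,255],[0,0,0,0,0,0,255]]' 25|grep -E 'pos|force';python3 -m jog '[[0,0,0,0,-2.6,1.5,255],[0,0,0,0,0,0,255]]' 25|grep -E 'pos|force'
```

```text
ee_pos: [0.4548, 0.1465, 0.1046]
contact_force: [0.3, -0.5, -0.0]
ee_pos: [0.4544, 0.1462, 0.1009]
contact_force: [-0.2, -0.1, -1.3]
ee_pos: [0.4542, 0.1461, 0.0976]
contact_force: [0.1, -0.0, -1.7]
```

```bash
python3 -m jog '[[0,0,0,0,-1.7,1,255],[0,0,0,0,0,0,255]]' 25|grep -E 'pos|force';python3 -m jog '[[0,0,0,0,-1.7,1,255],[0,0,0,0,0,0,255]]' 25|grep -E 'pos|force'
```

```text
ee_pos: [0.4546, 0.1462, 0.0963]
contact_force: [-0.0, -0.3, 3.0]
ee_pos: [0.4547, 0.1463, 0.096]
contact_force: [-3.4, 0.6, 12.7]
```

```bash
python3 -m jog '[[0,0,0,0,0,0,30],[0,0,0,0,0,0,30],[0,0,0,0,0,0,30],[0,0,0,0,0,-20,30],[0,0,0,0,0,-40,30],[0,0,0,0,0,-50,30],[0,0,0,0,0,-50,30],[0,0,0,0,0,0,30]]' 25;  python3 plan.py; python3 - <<'E'
from pm import *
im=eyes.capture('wrist');cv2.imwrite(f'pics/wrist11.png',im)
im=eyes.capture('top');cv2.imwrite('pics/top11.png',im);crop(im,305,140,445,275,5,'t11')
potlist(im)
E
```

```text
time: 24.32
ee_pos: [0.4305, 0.2871, 0.1769]
ee_rot: [0.495, 0.864, 0.075, 0.046]
contact_force: [0.1, 0.2, -1.1]
width: 0.0822
t 24.32 tcp [430.4796 287.1375 176.8611] jaw_az 10.1 z [ 0.1546 -0.8491 -0.5051] x [0.9844 0.1761 0.0053] F [ 0.1254  0.2286 -1.0548] w 82.2 j [ 54.4  35.4  75.1 -42.2 112.7  43.5]
px [352. 237.] L 109.4 W 98.8 mouth_az 90.9 closed end [ 410.9 -215.6] grasp(22mm) [ 410.6 -193.6]
px [344. 177.] L 90.2 W 52.2 mouth_az 107.1 closed end [ 607.4 -176.9] grasp(22mm) [ 600.9 -155.8]
```

View pics/wrist11.png

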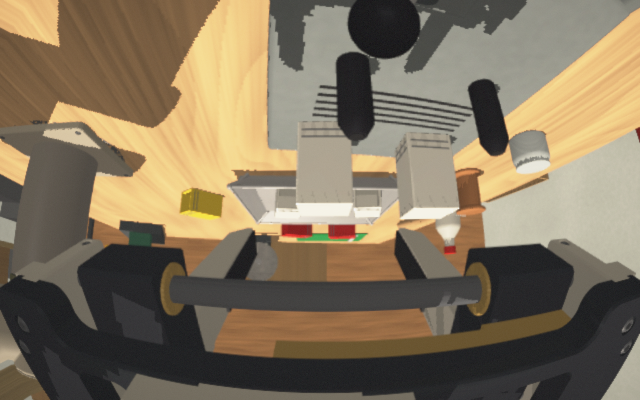

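View pics/t11.png

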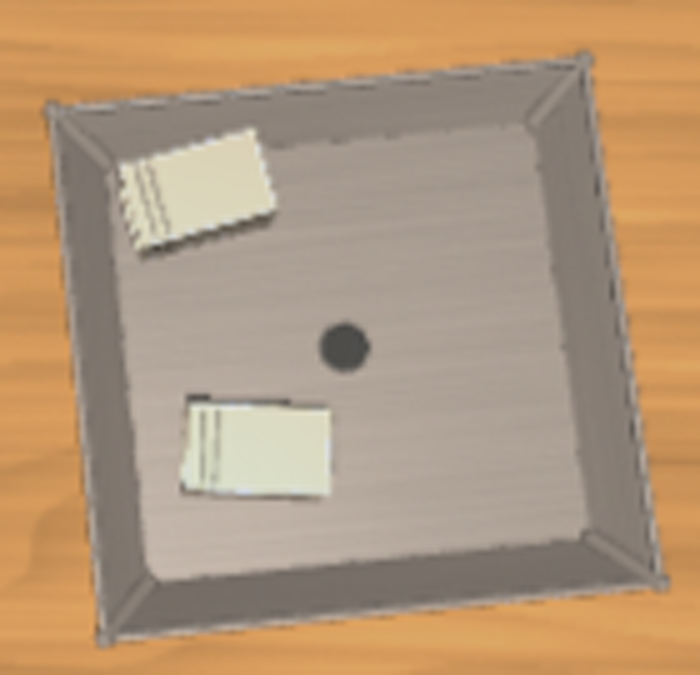

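```bash
python3 - <<'E'
from pm import *
from plan import *
# tub rim corners (z .032) and floor corners (z .005) from t11 crop
f=lambda u,v,z: onz('top',u/5+305-.4,v/5+140-.4,z)[:2]*1000
rim=[f(52,107,.032),f(588,58,.032),f(660,583,.032),f(104,637,.032)];print(np.array(rim),np.mean(rim,0))
fl=[f(108,165,.005),f(535,125,.005),f(585,535,.005),f(152,580,.005)];print(np.array(fl),np.mean(fl,0))
im=cv2.imread('pics/top11.png')
hsv=cv2.cvtColor(im,cv2.COLOR_BGR2HSV)
print(hsv[230,345:372:3],hsv[178,338:356:4],hsv[238,332:342:2])
for v in(205,215,225):print(v);potlist(im,vmin=v)
E
```

```text
[[ 651.4386  -44.3568]
 [ 689.2162 -386.5835]
 [ 358.0704 -421.8698]
 [ 320.2495  -82.0277]] [ 504.7437 -233.7095]
[[ 620.3701  -80.8828]
 [ 651.5041 -358.5572]
 [ 387.1557 -384.1706]
 [ 354.9083 -112.0236]] [ 503.4846 -233.9086]
[[ 32  26 186]
 [ 30  26 183]
 [ 33  27 221]
 [ 33  27 221]
 [ 33  27 220]
 [ 31  27 220]
 [ 31  28 220]
 [ 30  28 219]
 [ 30  29 219]] [[ 25  37 219]
 [ 24  37 219]
 [ 25  38 219]
 [ 25  38 219]
 [ 25  38 219]] [[ 12  32 136]
 [ 14  33 195]
 [ 14  34 194]
 [ 13  33 192]
 [ 14  32 190]]
205
px [356. 229.] L 85.1 W 49.4 mouth_az 88.1 closed end [ 433.2 -215.4] grasp(22mm) [ 433.9 -193.4]
px [344. 177.] L 89.0 W 49.6 mouth_az 107.1 closed end [ 608.2 -176.6] grasp(22mm) [ 601.7 -155.6]
215
px [357. 229.] L 78.9 W 48.3 mouth_az 90.9 closed end [ 436.2 -215.2] grasp(22mm) [ 435.8 -193.2]
px [345. 177.] L 82.7 W 48.3 mouth_az 107.1 closed end [ 608.3 -176.2] grasp(22mm) [ 601.8 -155.2]
225
```

```bash
python3 - <<'E'
from plan import *
p,Rm=pose()
a=G([601.2,-155.8,47],17.1,30,130)
seg(p,Rm,*a,14);print(a[0])
E
```

```text
zmin 0.143 zmax 0.267 rmin 0.499 rmax 0.652
14 x [6.41, 0.14, -0.54] [5.1, 38.6, 15.2]
[ 0.6175 -0.2089  0.1433]
```

```bash
python3 -m jog '[[6.41,0.14,-0.54,5.1,38.6,15.2,30],[6.41,0.14,-0.54,5.1,38.6,15.2,30],[6.41,0.14,-0.54,5.1,38.6,15.2,30],[6.41,0.14,-0.54,5.1,38.6,15.2,30],[6.41,0.14,-0.54,5.1,38.6,15.2,78],[6.41,0.14,-0.54,5.1,38.6,15.2,78],[6.41,0.14,-0.54,5.1,38.6,15.2,78],[6.41,0.14,-0.54,5.1,38.6,15.2,78],[6.41,0.14,-0.54,5.1,38.6,15.2,78],[6.41,0.14,-0.54,5.1,38.6,15.2,78],[6.41,0.14,-0.54,5.1,38.6,15.2,78],[6.41,0.14,-0.54,5.1,38.6,15.2,78],[6.41,0.14,-0.54,5.1,38.6,15.2,78],[6.41,0.14,-0.54,5.1,38.6,15.2,78],[0,0,0,0,0,0,78],[0,0,0,0,0,0,78],[0,0,0,0,0,0,78]]' 25; python3 chk.py 607.6 -176.8 107.1 12; python3 plan.py
```

```text
time: 26.55
ee_pos: [0.6191, -0.2096, 0.1476]
ee_rot: [-0.253, 0.956, 0.144, -0.036]
contact_force: [-0.8, -0.1, -0.0]
width: 0.0643
t 26.55 tcp [ 619.0585 -209.6385  147.6495] jaw_az 17.1 z [-0.1413  0.4735 -0.8694] x [0.956  0.2935 0.0045] F [-0.8373 -0.0835 -0.0395] w 64.3 j [-33.8  39.1  57.8  19.1 105.8 -49.4]
t 26.6 tcp [ 619.1764 -209.5907  147.9964] jaw_az 17.1 z [-0.141   0.4731 -0.8696] x [0.9559 0.2937 0.0048] F [-0.1656 -0.7306 -0.2027] w 64.4 j [-33.8  39.1  57.8  19.1 105.8 -49.4]
```

View pics/w12c.png

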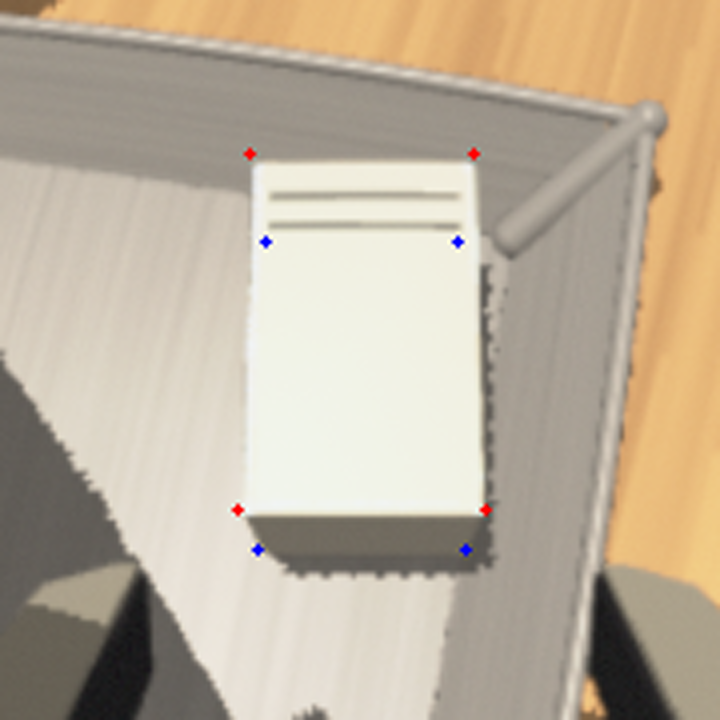

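```bash
python3 - <<'E'
from plan import *
p,Rm=pose();seg(p,Rm,*G([601.8,-157,47],17.1,30,0),4)
E
python3 -m jog '[[0,0,0,-0.3,1,33,78],[0,0,0,0,1,33,78],[0,0,0,0,1,33,78],[0,0,0,0,0,0,78],[0,0,0,0,0,0,78]]' 25; python3 - <<'E'
from plan import *
p,Rm=pose();seg(p,Rm,*G([601.8,-157,47],17.1,30,0),2)
E
```

```text
zmin 0.031 zmax 0.148 rmin 0.617 rmax 0.654
4 x [0.1, -0.06, 0.03] [-0.4, 0.5, 33.5]
time: 27.22
ee_pos: [0.6052, -0.1658, 0.0591]
ee_rot: [-0.254, 0.956, 0.144, -0.037]
contact_force: [-0.2, -0.3, 0.0]
width: 0.0648
zmin 0.031 zmax 0.059 rmin 0.617 rmax 0.628
2 x [0.14, -0.09, 0.02] [-0.4, -1.1, 17.0]
```

```bash
python3 -m jog '[[0,0,0,-0.4,-1,17,78],[0,0,0,-0.4,-1,16,78],[0,0,0,0,0,0,78],[0,0,0,0,0,0,78]]' 25; python3 plan.py; python3 -m jog '[[0,0,0,0,0,0,255],[0,0,0,0,0,0,255],[0,0,0,0,0,0,255],[0,0,0,0,0,0,255]]' 25; python3 - <<'E'
from plan import *
st()
p,Rm=pose();l=p+[0,0,.14];print('lift',Rm.T@np.array([0,0,140]))
g0=(p-Rm[:,2]*arm.tcp_to_grasp)*1000;print('grasp',g0)
off=g0[2]-32
pk=rw(60,60,40)*1000;print(pk)
jaw=0;u=np.array([np.cos(np.radians(jaw+90)),np.sin(np.radians(jaw+90)),0])
g=pk+off*u;g[2]=228
a=G(g,jaw,-60);print(a[0])
seg(l,Rm,*a,14)
E
```

```text
time: 27.72
ee_pos: [0.5974, -0.148, 0.0279]
ee_rot: [-0.256, 0.955, 0.143, -0.038]
contact_force: [-0.3, 1.0, 0.9]
width: 0.0649
t 27.73 tcp [ 597.4375 -147.9993   27.893 ] jaw_az 17.0 z [-0.1464  0.4775 -0.8664] x [ 0.9563  0.2923 -0.0005] F [-0.3444  1.033   0.8924] w 64.9 j [-30.7  38.9  71.5  19.6  92.6 -50.8]
time: 28.22
ee_pos: [0.598, -0.1485, 0.0285]
ee_rot: [-0.255, 0.956, 0.143, -0.038]
contact_force: [1.1, -1.9, 2.4]
width: 0.0542
t 28.23 tcp [ 597.974  -148.4523   28.4877] jaw_az 17.0 z [-0.1451  0.4768 -0.8669] x [0.9564 0.292  0.0005] F [ 1.1324 -1.8963  2.3919] w 54.2 j [-30.7  38.8  71.5  19.6  92.5 -50.8]
lift [   0.0753  -69.7769 -121.3721]
grasp [ 600.7019 -157.4165   44.7863]
[571.4741 281.5213  40.    ]
[0.5715 0.278  0.2186]
zmin 0.168 zmax 0.284 rmin 0.576 rmax 0.636
14 x [-6.37, -0.35, 1.3] [2.7, -32.3, -10.9]
```

```bash
python3 -m jog '[[0,0,0,0,-23.3,-40.4,255],[0,0,0,0,-23.3,-40.4,255],[0,0,0,0,-23.3,-40.4,255],[-6.37,-0.35,1.3,2.7,-32.3,-10.9,255],[-6.37,-0.35,1.3,2.7,-32.3,-10.9,255],[-6.37,-0.35,1.3,2.7,-32.3,-10.9,255],[-6.37,-0.35,1.3,2.7,-32.3,-10.9,255],[-6.37,-0.35,1.3,2.7,-32.3,-10.9,255],[-6.37,-0.35,1.3,2.7,-32.3,-10.9,255],[-6.37,-0.35,1.3,2.7,-32.3,-10.9,255],[-6.37,-0.35,1.3,2.7,-32.3,-10.9,255],[-6.37,-0.35,1.3,2.7,-32.3,-10.9,255],[-6.37,-0.35,1.3,2.7,-32.3,-10.9,255],[-6.37,-0.35,1.3,2.7,-32.3,-10.9,255],[-6.37,-0.35,1.3,2.7,-32.3,-10.9,255],[-6.37,-0.35,1.3,2.7,-32.3,-10.9,255],[-6.37,-0.35,1.3,2.7,-32.3,-10.9,255],[0,0,0,0,0,0,255],[0,0,0,0,0,0,255],[0,0,0,0,0,0,255]]' 25; python3 - <<'E'
from plan import *
st();T=pose()
im=eyes.capture('wrist');cv2.imwrite('pics/w13.png',im)
im=eyes.capture('scene');crop(im,320,150,640,350,2.4,'scene13')
p,Rm=T;print('grasp',(p-Rm[:,2]*arm.tcp_to_grasp)*1000,'peg',rw(60,60,40),'down100',Rm.T@np.array([0,0,-100.]))
for z in(40,105):print(proj('wrist',rw(60,60,z),T))
E
```

```text
time: 30.72
ee_pos: [0.5718, 0.2785, 0.2226]
ee_rot: [0.497, 0.868, -0.002, 0.002]
contact_force: [0.2, 0.3, -0.2]
width: 0.0541
t 30.73 tcp [571.8414 278.4821 222.6352] jaw_az -0.1 z [ 0.0017 -0.8627 -0.5057] x [ 1.     -0.0014  0.0058] F [ 0.2301  0.3225 -0.1571] w 54.1 j [ 43.1  51.6  45.9 -47.5 121.1  32.5]
grasp [571.8086 294.7013 232.1419] peg [0.5715 0.2815 0.04  ] down100 [ -0.5828 -86.2703  50.5678]
[323.2305  15.5336]
[323.3299  74.5892]
```

View pics/w13.png

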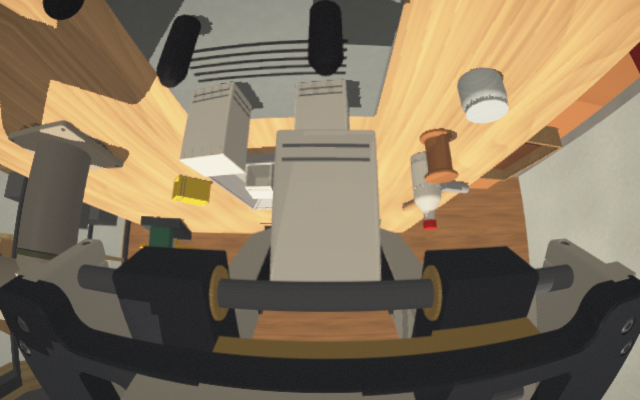

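View pics/scene13.png

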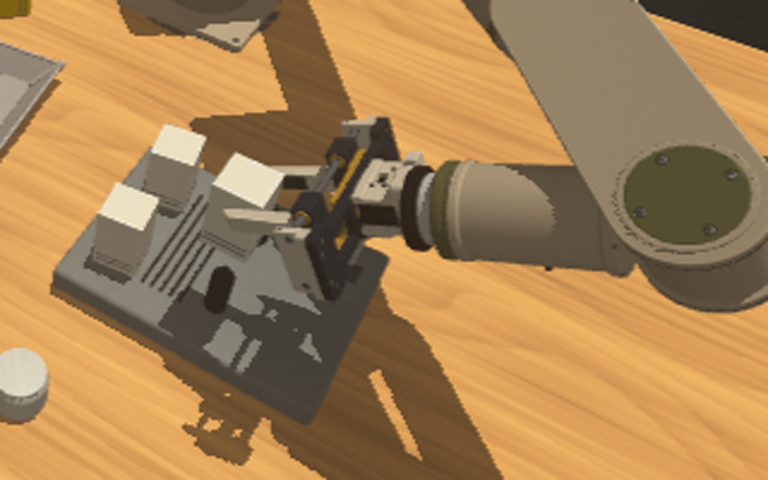

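```bash
python3 -m jog '[[0,0,0,0,-21.6,12.6,255],[0,0,0,0,-21.6,12.6,255],[0,0,0,0,-21.6,12.6,255],[0,0,0,0,-21.6,12.6,255],[0,0,0,0,-8,4.6,255],[0,0,0,0,-5,2.9,255],[0,0,0,0,0,0,255],[0,0,0,0,0,0,255]]' 25|grep -E 'pos|force'; python3 -m jog '[[0,0,0,0,-2.6,1.5,255],[0,0,0,0,0,0,255]]' 25|grep -E 'pos|force';python3 -m jog '[[0,0,0,0,-2.6,1.5,255],[0,0,0,0,0,0,255]]' 25|grep -E 'pos|force'
```

```text
ee_pos: [0.5709, 0.2788, 0.1037]
contact_force: [-0.1, 0.1, -1.0]
ee_pos: [0.5705, 0.2784, 0.0997]
contact_force: [-0.7, 0.2, -0.5]
ee_pos: [0.5707, 0.2786, 0.0978]
contact_force: [0.8, 0.3, 5.3]
```

```bash
python3 -m jog '[[0,0,0,0,-1.7,1,255],[0,0,0,0,0,0,255]]' 25|grep -E 'pos|force'; python3 -m jog '[[0,0,0,0,0,0,30],[0,0,0,0,0,0,30],[0,0,0,0,0,0,30],[0,0,0,0,0,-20,30],[0,0,0,0,0,-40,30],[0,0,0,0,0,-40,30],[0,0,0,0,0,0,30]]' 25;  python3 plan.py; python3 - <<'E'
from pm import *
im=eyes.capture('wrist');cv2.imwrite(f'pics/wrist14.png',im)
im=eyes.capture('top');cv2.imwrite('pics/top14.png',im);crop(im,305,140,445,275,5,'t14')
potlist(im,vmin=205)
E
```

```text
ee_pos: [0.5707, 0.2787, 0.0977]
contact_force: [-2.2, 0.6, 13.1]
time: 33.45
ee_pos: [0.5704, 0.3676, 0.1453]
ee_rot: [0.499, 0.867, 0.001, 0.001]
contact_force: [-0.0, 0.2, 0.1]
width: 0.0819
t 33.45 tcp [570.3756 367.6088 145.3241] jaw_az 0.1 z [ 0.0031 -0.8644 -0.5028] x [1.     0.0024 0.002 ] F [-0.0104  0.2154  0.1035] w 81.9 j [ 47.4  71.   23.4 -46.9 126.4  32.7]
px [356. 229.] L 84.5 W 51.4 mouth_az 89.7 closed end [ 433.7 -214.7] grasp(22mm) [ 433.8 -192.7]
```

View pics/wrist14.png

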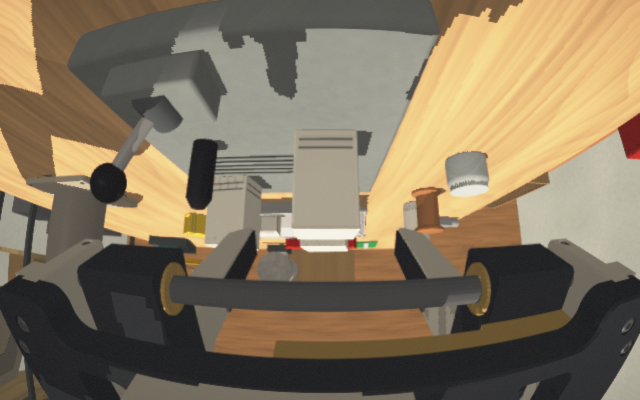

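View pics/t14.png

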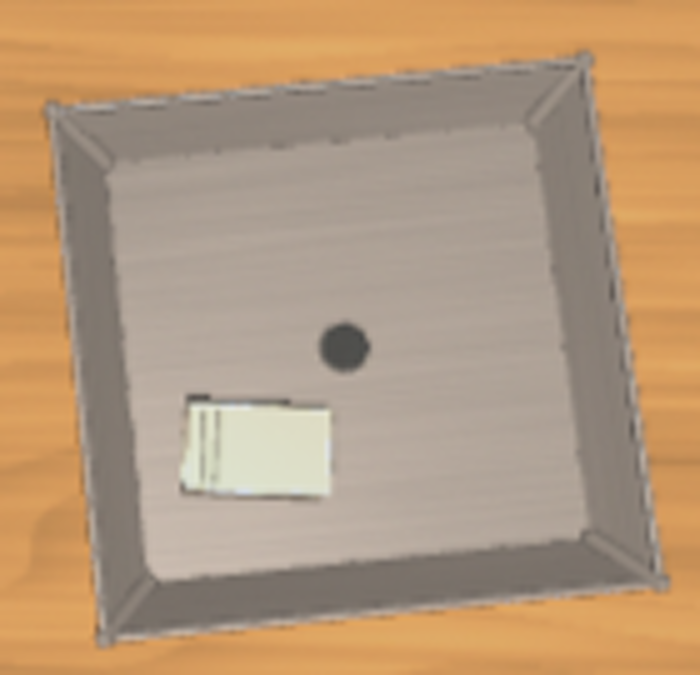

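```bash
python3 - <<'E'
from plan import *
f=lambda u,v: onz('top',u/5+305-.4,v/5+140-.4,.059)[:2]*1000
A=f(331,408);B=f(330,497);C=f(182,493);D=f(190,403)
print(A,B,C,D,[np.degrees(np.arctan2(*(q)[::-1])) for q in (D-A,C-B)],(A+B)/2)
p,Rm=pose()
a=G([434,-194,34],-1.5,40,140)
seg(p,Rm,*a,16);print(a[0])
E
```

```text
[ 459.7455 -217.2773] [ 406.0857 -216.4006] [ 407.0726 -127.3651] [ 461.4238 -131.8186] [np.float64(88.87490080637572), np.float64(89.36498569723227)] [ 432.9156 -216.8389]
zmin 0.127 zmax 0.284 rmin 0.485 rmax 0.677
16 x [6.25, -0.02, 0.11] [-8.2, 44.0, 11.4]
[ 0.432  -0.2719  0.1268]
```

```bash
python3 -m jog '[[6.25,0,0.11,-8.2,44,11.4,30],[6.25,0,0.11,-8.2,44,11.4,30],[6.25,0,0.11,-8.2,44,11.4,30],[6.25,0,0.11,-8.2,44,11.4,30],[6.25,0,0.11,-8.2,44,11.4,30],[6.25,0,0.11,-8.2,44,11.4,30],[6.25,0,0.11,-8.2,44,11.4,30],[6.25,0,0.11,-8.2,44,11.4,30],[6.25,0,0.11,-8.2,44,11.4,30],[6.25,0,0.11,-8.2,44,11.4,30],[6.25,0,0.11,-8.2,44,11.4,30],[6.25,0,0.11,-8.2,44,11.4,30],[6.25,0,0.11,-8.2,44,11.4,30],[6.25,0,0.11,-8.2,44,11.4,30],[6.25,0,0.11,-8.2,44,11.4,30],[6.25,0,0.11,-8.2,44,11.4,30],[0,0,0,0,0,0,30],[0,0,0,0,0,0,30],[0,0,0,0,0,0,30]]' 25; python3 chk.py 433 -216.3 89.1 15; python3 plan.py
```

```text
time: 35.92
ee_pos: [0.439, -0.2647, 0.1408]
ee_rot: [-0.327, 0.945, -0.01, 0.007]
contact_force: [-0.3, -0.1, -0.2]
width: 0.0817
t 35.92 tcp [ 438.9651 -264.6958  140.7929] jaw_az -1.4 z [ 0.0205  0.618  -0.7859] x [ 0.9997 -0.0236  0.0075] F [-0.2952 -0.0507 -0.1681] w 81.7 j [-53.6  23.2  83.8  23.2 103.6 -53.1]
t 35.98 tcp [ 439.1434 -264.7462  141.018 ] jaw_az -1.3 z [ 0.0205  0.6176 -0.7862] x [ 0.9997 -0.0231  0.0079] F [0.5586 0.5567 1.5413] w 82.3 j [-53.5  23.2  83.7  23.2 103.6 -53.1]
```

View pics/w15c.png

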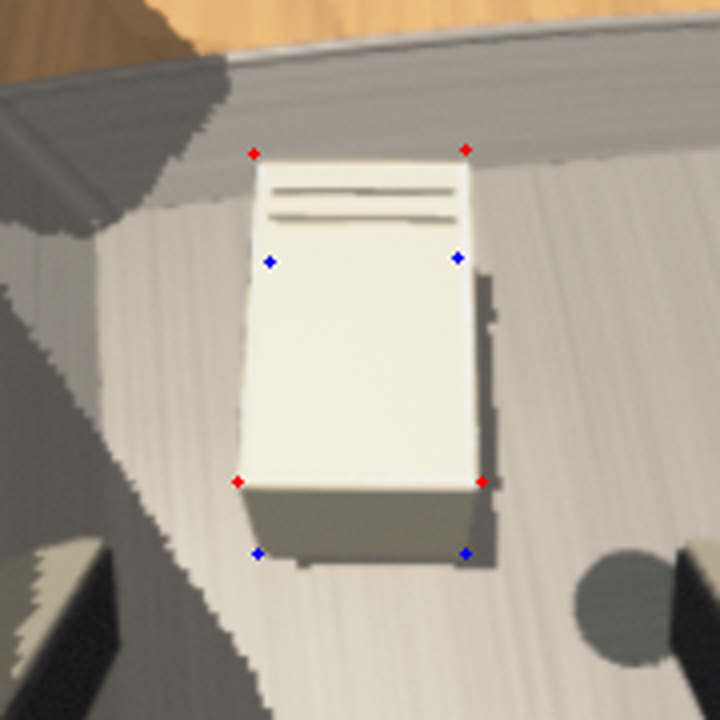

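```bash
python3 - <<'E'
from plan import *
p,Rm=pose();seg(p,Rm,*G([433.3,-199.5,34],-1.2,40,40),3)
E
```

```text
zmin 0.05 zmax 0.141 rmin 0.483 rmax 0.513
3 x [0.61, -0.14, 0.06] [-2.6, 5.6, 34.3]
```

```bash
python3 -m jog '[[0.6,-0.14,0,-2.6,5.6,34,30],[0.6,-0.14,0,-2.6,5.6,34,30],[0.6,-0.14,0,-2.6,5.6,34,30],[0,0,0,0,0,0,30],[0,0,0,0,0,0,30]]' 25; python3 - <<'E'
from plan import *
st();p,Rm=pose();seg(p,Rm,*G([433.3,-199.5,34],-1.2,40,0),2)
E
```

```text
time: 36.6
ee_pos: [0.4328, -0.2144, 0.0505]
ee_rot: [-0.342, 0.939, -0.009, 0.004]
contact_force: [0.5, -0.0, -0.2]
width: 0.0823
t 36.6 tcp [ 432.8027 -214.4177   50.4941] jaw_az -1.1 z [ 0.0131  0.6435 -0.7654] x [ 0.9998 -0.019   0.0012] F [ 0.462  -0.0292 -0.234 ] w 82.3 j [-51.6  26.   91.5  24.3  94.9 -55.6]
zmin 0.02 zmax 0.05 rmin 0.472 rmax 0.483
2 x [-0.03, 0.01, 0.06] [0.1, -0.4, 20.5]
```

```bash
python3 -m jog '[[0,0,0,0,0,20.5,30],[0,0,0,0,0,20,30],[0,0,0,0,0,0,30],[0,0,0,0,0,0,30],[0,0,0,0,0,0,255],[0,0,0,0,0,0,255],[0,0,0,0,0,0,255],[0,0,0,0,0,0,255]]' 25; python3 - <<'E'
from plan import *
st()
p,Rm=pose();l=p+[0,0,.14];print('lift',Rm.T@np.array([0,0,140]))
g0=(p-Rm[:,2]*arm.tcp_to_grasp)*1000;print('grasp',g0)
off=g0[2]-32
pk=rw(-60,60,40)*1000;print(pk)
for jaw in(-1,-10):
  u=np.array([np.cos(np.radians(jaw+90)),np.sin(np.radians(jaw+90)),0])
  g=pk+off*u;g[2]=230
  a=G(g,jaw,-50);print(a[0])
  seg(l,Rm,*a,14)
E
```

```text
time: 37.6
ee_pos: [0.4322, -0.1874, 0.0174]
ee_rot: [-0.344, 0.939, -0.01, 0.003]
contact_force: [-0.0, -0.4, 0.3]
width: 0.0541
t 37.6 tcp [ 432.1671 -187.417    17.3564] jaw_az -1.1 z [ 0.012   0.6459 -0.7633] x [ 0.9998 -0.02   -0.0013] F [-0.0128 -0.383   0.2863] w 54.1 j [-50.1  26.7  94.9  25.1  90.9 -55.9]
lift [  -0.1804  -90.4461 -106.8619]
grasp [ 431.9423 -199.5605   31.7064]
[451.4787 280.4741  40.    ]
[0.4512 0.2658 0.2179]
zmin 0.157 zmax 0.285 rmin 0.44 rmax 0.524
14 x [-6.45, 0.01, -0.01] [0.7, -35.8, -5.8]
[0.4489 0.266  0.2179]
zmin 0.157 zmax 0.285 rmin 0.431 rmax 0.522
14 x [-6.43, -0.05, 0.7] [-1.9, -35.8, -5.8]
```

```bash
python3 -m jog '[[0,0,0,0,-30.1,-35.6,255],[0,0,0,0,-30.1,-35.6,255],[0,0,0,0,-30.1,-35.6,255],[-6.45,0,0,0.7,-35.8,-5.8,255],[-6.45,0,0,0.7,-35.8,-5.8,255],[-6.45,0,0,0.7,-35.8,-5.8,255],[-6.45,0,0,0.7,-35.8,-5.8,255],[-6.45,0,0,0.7,-35.8,-5.8,255],[-6.45,0,0,0.7,-35.8,-5.8,255],[-6.45,0,0,0.7,-35.8,-5.8,255],[-6.45,0,0,0.7,-35.8,-5.8,255],[-6.45,0,0,0.7,-35.8,-5.8,255],[-6.45,0,0,0.7,-35.8,-5.8,255],[-6.45,0,0,0.7,-35.8,-5.8,255],[-6.45,0,0,0.7,-35.8,-5.8,255],[-6.45,0,0,0.7,-35.8,-5.8,255],[-6.45,0,0,0.7,-35.8,-5.8,255],[0,0,0,0,0,0,255],[0,0,0,0,0,0,255],[0,0,0,0,0,0,255]]' 25; python3 - <<'E'
from plan import *
st();T=pose()
im=eyes.capture('wrist');cv2.imwrite('pics/w16.png',im)
im=eyes.capture('scene');crop(im,320,150,640,350,2.4,'scene16')
p,Rm=T;print('grasp',(p-Rm[:,2]*arm.tcp_to_grasp)*1000,'peg',rw(-60,60,40),'down100',Rm.T@np.array([0,0,-100.]))
for z in(40,105):print(proj('wrist',rw(-60,60,z),T))
E
```

```text
time: 40.1
ee_pos: [0.4522, 0.2654, 0.2202]
ee_rot: [0.421, 0.907, -0.01, -0.003]
contact_force: [0.0, 0.1, -0.6]
width: 0.0539
t 40.1 tcp [452.1739 265.3959 220.2262] jaw_az -1.2 z [-0.0145 -0.7632 -0.646 ] x [ 0.9998 -0.0213  0.0027] F [ 0.019   0.1139 -0.5733] w 53.9 j [ 46.3  30.4  71.3 -34.7 114.8  43.3]
grasp [452.4465 279.7436 232.3715] peg [0.4515 0.2805 0.04  ] down100 [ -0.2675 -76.331   64.6026]
[323.3174  33.0962]
[323.0892  82.673 ]
```

View pics/w16.png

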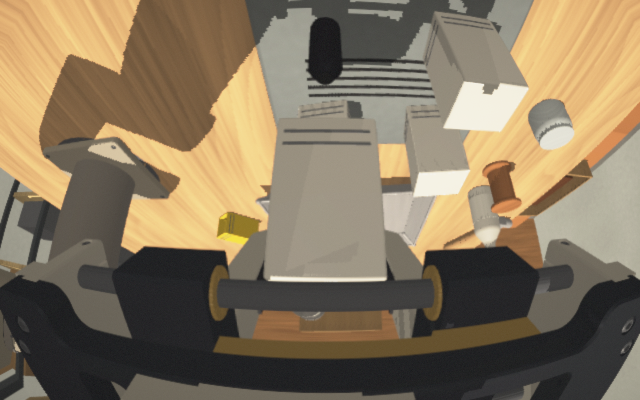

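View pics/scene16.png

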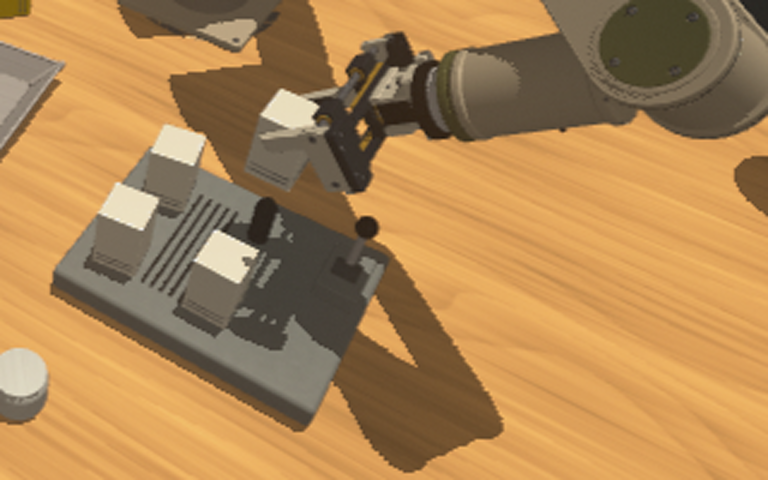

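```bash
python3 -m jog '[[0,0,0,0,-19.1,16.1,255],[0,0,0,0,-19.1,16.1,255],[0,0,0,0,-19.1,16.1,255],[0,0,0,0,-7.6,6.5,255],[0,0,0,0,0,0,255],[0,0,0,0,0,0,255]]' 25|grep -E 'pos|force'; python3 - <<'E'
from plan import *
im=eyes.capture('scene');crop(im,400,170,520,290,5,'scene17')
E
```

```text
ee_pos: [0.4513, 0.2656, 0.1327]
contact_force: [-0.3, 0.3, -0.3]
```

View pics/scene17.png

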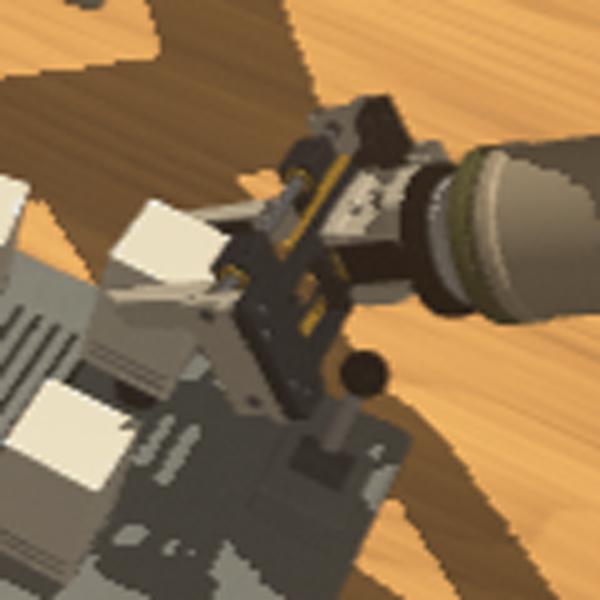

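```bash
python3 -m jog '[[0,0,0,0,-7.6,6.5,255],[0,0,0,0,0,0,255]]' 25|grep -E 'pos|force'; python3 -m jog '[[0,0,0,0,-7.6,6.5,255],[0,0,0,0,0,0,255]]' 25|grep -E 'pos|force'; python3 -m jog '[[0,0,0,0,-5.3,4.5,255],[0,0,0,0,0,0,255],[0,0,0,0,0,0,255]]' 25|grep -E 'pos|force'
```

```text
ee_pos: [0.4506, 0.2649, 0.1213]
contact_force: [-0.2, 0.1, -1.0]
ee_pos: [0.4505, 0.2646, 0.111]
contact_force: [-0.1, 0.7, -0.5]
ee_pos: [0.451, 0.265, 0.1051]
contact_force: [-0.1, 0.6, -0.8]
```

```bash
python3 -m jog '[[0,0,0,0,-3,2.6,255],[0,0,0,0,0,0,255]]' 25|grep -E 'pos|force'; python3 -m jog '[[0,0,0,0,-2.3,2,255],[0,0,0,0,0,0,255]]' 25|grep -E 'pos|force'; python3 -m jog '[[0,0,0,0,-1.5,1.3,255],[0,0,0,0,0,0,255]]' 25|grep -E 'pos|force'
```

```text
ee_pos: [0.4508, 0.2648, 0.1008]
contact_force: [0.1, -0.1, -0.7]
ee_pos: [0.4514, 0.2649, 0.0988]
contact_force: [1.4, 0.0, 3.0]
ee_pos: [0.4516, 0.2649, 0.0986]
contact_force: [-0.5, -1.5, 14.2]
```

```bash
python3 -m jog '[[0,0,0,0,0,0,30],[0,0,0,0,0,0,30],[0,0,0,0,0,0,30],[0,0,0,0,9.5,-8,30],[0,0,0,0,19.1,-16.1,30],[0,0,0,0,30,-25.5,30],[0,0,0,0,30,-35,30],[0,0,0,0,30,-45,30],[0,0,0,0,0,0,30],[0,0,0,0,0,0,30]]' 25; python3 - <<'E'
from plan import *
st()
im=eyes.capture('wrist');cv2.imwrite('pics/w18.png',im)
im=eyes.capture('scene');cv2.imwrite('pics/scene18.png',im)
im=eyes.capture('top');cv2.imwrite('pics/top18.png',im)
p,Rm=pose();a=(rw(-112,168,200),Rt(0,0));seg(p,Rm,*a);print(a[0])
E
```

```text
time: 43.88
ee_pos: [0.4517, 0.2881, 0.2712]
ee_rot: [0.422, 0.906, -0.009, -0.004]
contact_force: [-1.1, 0.2, -1.1]
width: 0.082
t 43.88 tcp [451.701  288.1148 271.1905] jaw_az -1.1 z [-0.0155 -0.7653 -0.6435] x [ 0.9998 -0.0197 -0.0006] F [-1.0578  0.1883 -1.0656] w 82.0 j [ 47.6  31.1  65.  -35.8 120.3  40.6]
zmin 0.2 zmax 0.269 rmin 0.534 rmax 0.556
5 x [10.03, 0.14, -0.2] [-10.7, -25.0, 2.0]
[0.3985 0.388  0.2   ]
```

View pics/scene18.png

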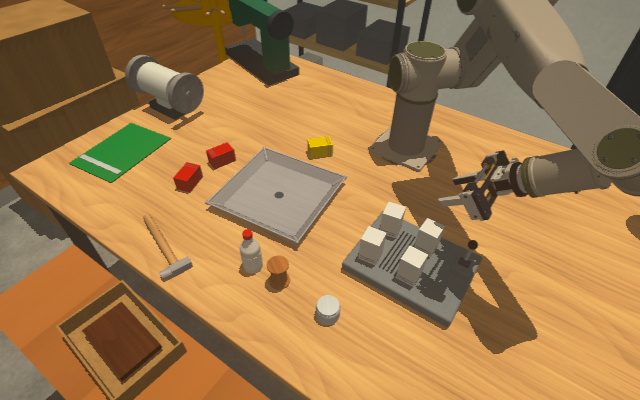

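View pics/w18.png

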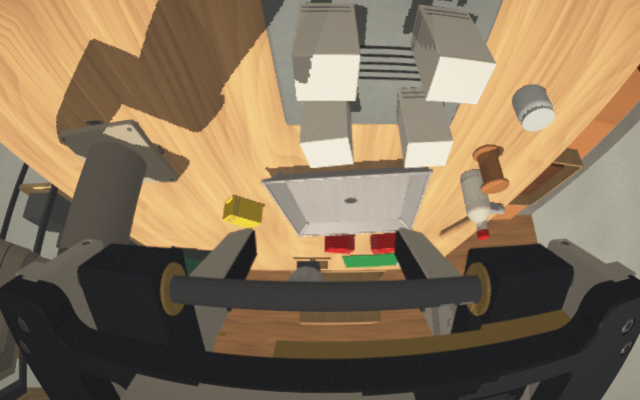

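```bash
python3 - <<'E'
from plan import *
im=cv2.imread('pics/scene18.png');crop(im,335,190,490,330,5,'s18c')
p,Rm=pose();a=(rw(-127,168,200),Rt(0,0));seg(p,Rm,*a,6);print(a[0])
E
```

```text
zmin 0.2 zmax 0.269 rmin 0.531 rmax 0.545
6 x [8.36, 0.12, -0.16] [-11.4, -20.8, 2.0]
[0.3835 0.3879 0.2   ]
```

View pics/s18c.png

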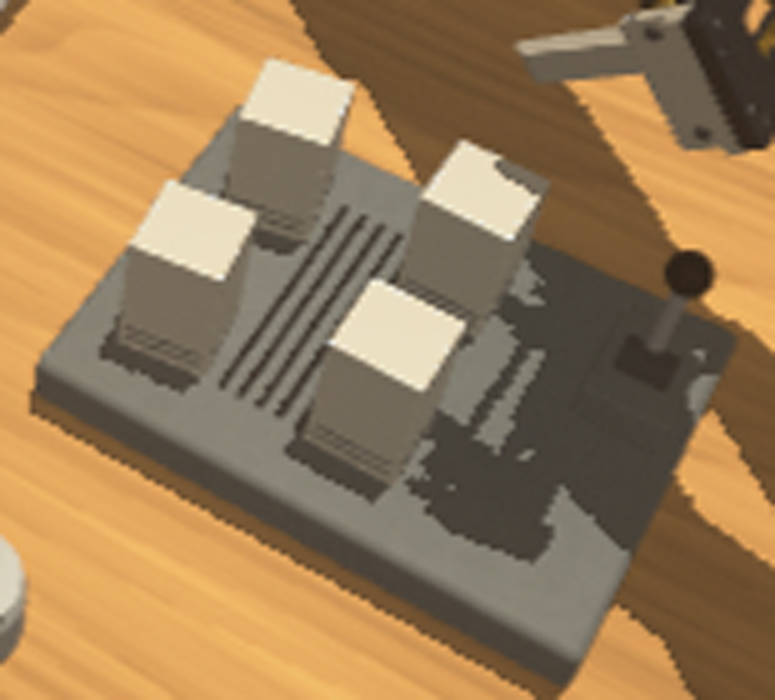

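```bash
python3 -m jog '[[8.36,0.1,-0.16,-11.4,-20.8,2,30],[8.36,0.1,-0.16,-11.4,-20.8,2,255],[8.36,0.1,-0.16,-11.4,-20.8,2,255],[8.36,0.1,-0.16,-11.4,-20.8,2,255],[8.36,0.1,-0.16,-11.4,-20.8,2,255],[8.36,0.1,-0.16,-11.4,-20.8,2,255],[0,0,0,0,0,0,255],[0,0,0,0,0,0,255],[0,0,0,0,0,0,255],[0,0,0,0,0,0,255]]' 20; python3 - <<'E'
from plan import *
st();p,Rm=pose();seg(p,Rm,rw(-127,168,106),Rt(0,0))
E
```

```text
time: 45.28
ee_pos: [0.3844, 0.389, 0.2011]
ee_rot: [-0.0, 1.0, -0.0, 0.0]
contact_force: [-0.6, 0.1, 0.4]
width: 0.001
t 45.27 tcp [384.3608 388.9712 201.0583] jaw_az -0.0 z [ 0.0003  0.0008 -1.    ] x [ 1.     -0.0004  0.0003] F [-0.5834  0.0526  0.4008] w 1.0 j [40.  -0.3 95.2  0.  85.1 40. ]
zmin 0.106 zmax 0.201 rmin 0.545 rmax 0.547
2 x [-0.02, -0.01, -0.01] [-0.4, 0.6, 47.5]
```

```bash
python3 -m jog '[[0,0,0,0,0,47.5,255],[0,0,0,0,0,47.5,255],[0,0,0,0,0,0,255],[0,0,0,0,0,0,255],[0,0,0,14,0,0,255],[0,0,0,14,0,0,255],[0,0,0,14,0,0,255],[0,0,0,14,0,0,255],[0,0,0,12,0,0,255],[0,0,0,0,0,0,255],[0,0,0,0,0,0,255]]' 20; python3 -m jog '[[0,0,0,4,0,0,255],[0,0,0,0,0,0,255]]'|grep -E 'pos|force'; python3 -m jog '[[0,0,0,2.5,0,0,255],[0,0,0,0,0,0,255]]'|grep -E 'pos|force'
```

```text
time: 46.65
ee_pos: [0.452, 0.3885, 0.1057]
ee_rot: [-0.001, 1.0, -0.001, -0.0]
contact_force: [-0.0, -0.6, -0.4]
width: 0.0009
ee_pos: [0.4561, 0.3888, 0.1061]
contact_force: [0.8, 0.0, -0.3]
ee_pos: [0.4587, 0.3889, 0.1062]
contact_force: [-0.6, 0.4, -0.1]
```

```bash
python3 -m jog '[[0,0,0,2.5,0,0,255],[0,0,0,0,0,0,255]]'|grep -E 'pos|force'; python3 -m jog '[[0,0,0,2.5,0,0,255],[0,0,0,0,0,0,255]]'|grep -E 'pos|force'
```

```text
ee_pos: [0.4614, 0.3889, 0.1063]
contact_force: [-0.4, 0.3, -0.0]
ee_pos: [0.4632, 0.3889, 0.1062]
contact_force: [-5.1, -0.5, 1.3]
```

```bash
python3 -m jog '[[0,0,0,2.5,0,0,255],[0,0,0,0,0,0,255]]'|grep -E 'pos|force'; python3 -m jog '[[0,0,0,-12,0,0,255],[0,0,0,-10,0,-40,255],[0,0,0,-30,0,-50,255],[0,0,0,-40,0,-50,255],[0,0,0,-20,0,0,255],[0,0,0,0,0,0,255],[0,0,0,0,0,0,255],[0,0,0,0,0,0,255]]' 20; python3 - <<'E'
from plan import *
for n in('top','scene'):
    im=eyes.capture(n);cv2.imwrite(f'pics/{n}20.png',im)
crop(im,335,190,490,330,5,'s20c');crop(cv2.imread('pics/top20.png'),150,150,280,255,6,'t20c')
for a in(.9,1.0):
  th=a-.5;P=rw(-50+60*np.sin(th),168,62+60*np.cos(th));print((proj('scene',P)-[335,190])*5,(proj('top',P)-[150,150])*6)
E
```

```text
ee_pos: [0.4636, 0.3889, 0.1061]
contact_force: [-14.4, -1.6, 7.2]
time: 48.9
ee_pos: [0.3556, 0.3882, 0.2441]
ee_rot: [-0.001, 1.0, -0.001, -0.0]
contact_force: [1.0, -0.7, -0.1]
width: 0.0003
[649.9851 328.1503] [ 79.8093 346.1826]
[645.0525 337.9878] [ 82.9239 335.7446]
```

View pics/s20c.png

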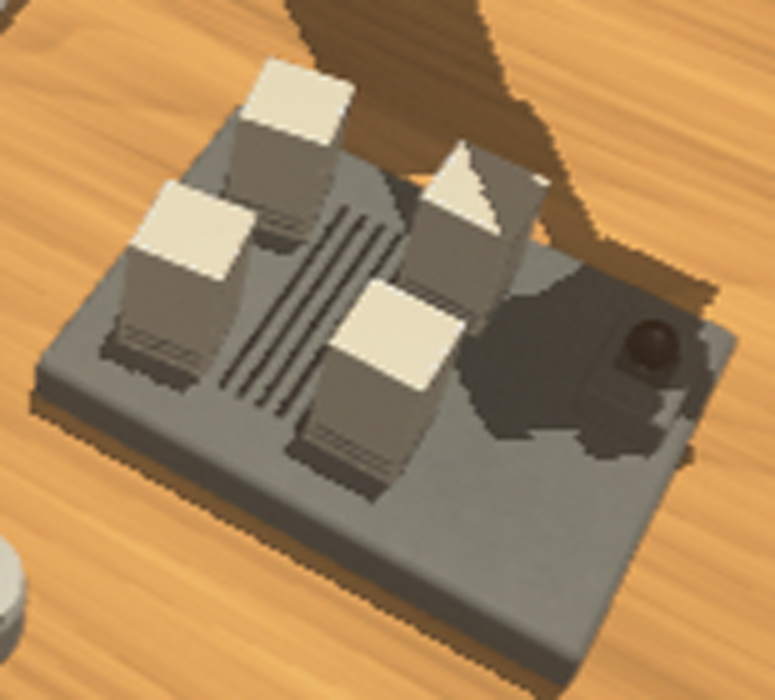

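View pics/t20c.png

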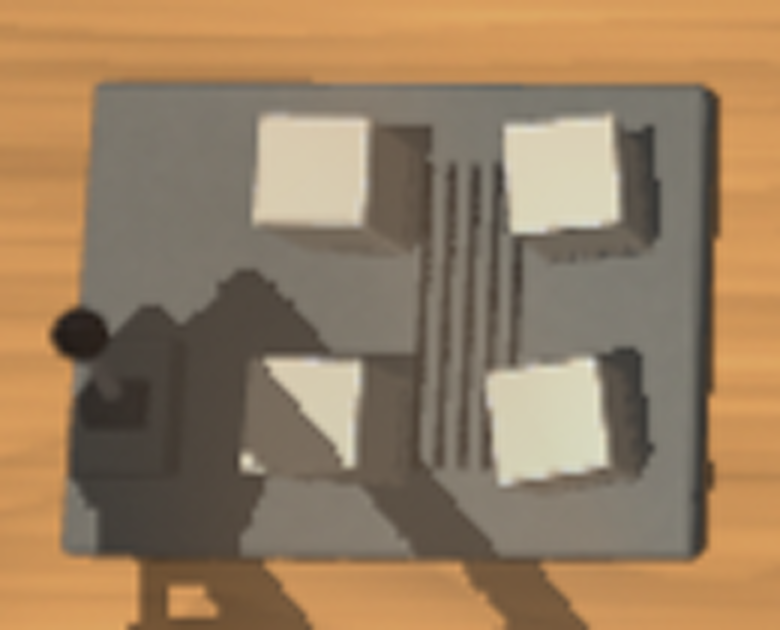

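```bash
python3 -c "
from station import sign_off,observe
print(observe()['contact_force']);print(sign_off())"
```

```text
[0.60449289 1.12160317 0.14836009]
the job is handed in; nothing more can be done
None
```

I finished the job in about 49 s of the 210 s allowed and handed it in. The lever went to off, all four pots in the tub went onto a peg each, and the lever went back to on.

- **Lever:** I pushed it to its stop both ways, which showed as 13.5 N at off and 14.4 N at on. In the last top picture the ball sits at pixel (163, 206). That matches the full-on position (angle 1.0) to within a pixel. In the scene picture it is about 2 px off, the same offset the lever showed at the start.
- **Pots:** One pot was knocked aside in the tub partway through. I measured it again and picked it from its new place. Each pot was lowered until it pressed on the rack with 11–14 N, at the height worked out for a seated pot. The last pictures show all four level with their rims flat on the rack.
- **Left alone:** I never touched the bobbin, glue bottle, wax tin, or the red and yellow look-alikes. The arm was clear of everything at hand-in.

No check failed. Arm readings taken just after fast moves were sometimes several millimetres off, once by about 14 mm, so I measured again before each grasp.

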